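# Shake the last flange rings out of a ring magazine

## Task

Two steel flange rings are held by spring catches inside the flat ring magazine that stands in its cradle. Lift the magazine out, turn its open end down over the tray (at least 45 degrees below level, best almost straight down) and shake it there, without knocking it on the tray, until it no longer gets lighter, so that both rings lie in the tray. Then stand the empty magazine back in its cradle as it stood, open end facing the same way, let go, and leave the other things where they are.

Things in the scene. Friction and masses are not known exactly. Their poses are not given: they have to be found in the camera images.
- magazine: flat aluminium box on its narrow edge: 142 long (x), 26 thick (y), 71 mm tall (z); two dark spring housings (16 mm wide, 15 high) on its top edge at x = -44 and +22 mm. Origin on the underside, 62 mm from the open end, 80 from the closed end; x points from open to closed end, z up. Empty 0.28 kg; the two rings inside add about 0.15 kg each
- magazine_mouth (a point): centre of the open end (at x = -62 mm, 35.5 mm above the underside); opening 18 mm wide, 63 tall. Spring catches hold each ring with about 2 N, more than its weight, so it drops only when the magazine is shaken briskly lengthwise, e.g. 40 mm strokes up and down, reversed as fast as the arm can
- magazine_grip (a point): grip point at the balance point (x = +10 mm, 44 mm above the underside, 27 mm below the top edge), between the two black rubber grip pads on the flat sides: each 36 mm long (x), 28 mm tall, 5 mm proud, so 36 mm across the pads
- cradle: fixed cradle: dark base plate 170 x 80 x 8 mm, two pairs of steel cheeks at x = -48 and +52 mm, slot 31 mm wide at the bottom, flared to 41 at the top, cheek tops 34 mm above the table; 40 mm wide stop at x = +93 mm, behind the magazine's closed end. Origin on the table under the slot; x along the slot to the stop, z up
- cradle_seat (a point): point on top of the base plate (8 mm above the table) where the magazine's origin stands, within 3 mm, its x axis along the cradle's x axis
- tray: fixed open grey sheet-metal tray, 180 (x) x 170 (y) mm outside, 45 mm high, walls 4 mm; origin at the centre of its underside
- ring_deep: turned steel flange ring, 60 mm across, 14 mm thick with a low hub on one face, 0.15 kg (7 % either way); the one near the closed end, standing on its rim. Origin at the centre of its flat face, z along its axis
- ring_mouth: the other, equal ring, near the open end of the magazine, its rim about 14 mm inside the opening; same origin and axes
- v_block: steel V-block 45 x 48 x 36 mm standing at the left, not to be disturbed; origin under its centre
- go_gauge: flat steel gauge 36 x 110 x 8 mm lying at the left, not to be disturbed; origin under its centre
- parts_dish: round steel dish of weld nuts, 95 mm across, 28 mm high, at the right, not to be disturbed; origin under its centre

How it is judged:
By the outcome, as a careful person would: the job done as asked, in the order asked, and still so for the second after the job is handed in, with the robot touching nothing.
It also fails if it takes over 72 s, if anything falls off the work surface, if the arm or the gripper's body presses on something with over 40 N, if the wrist force passes 120 N, or if a joint passes its speed limit or range.

## Robot

A 7-joint arm with a two-finger parallel gripper is mounted at the origin on a cart in front of the work surface, level with it; the furniture and walls round the work are solid. World frame = base frame: x ahead of the robot, y to its left, z up, the work surface at z = 0. Lengths are in m, angles in rad, forces in N, time in s.
With the tool pointing down it reaches from about 0.425 to 1.025 m from the base axis. Payload 9.4 kg.
Tool frame: the origin (TCP) lies on the centre line of the jaws, within the pads' length; the fingertips stand 17 mm ahead of it and the grasp point (between the pads) lies 2 mm behind it; z points along the fingers, y is the line along which they close (so a half turn about z gives the same grasp; the last joint's range is limited). The gripper opens to 93 mm and grips with 3 to 60 N. Pads are 15 mm wide; open, the fingers measure 128 mm over their backs; the gripper's body (75 mm by 188 mm) begins 65 mm behind the grasp point.
Start: joints at [1.024, 0.599, -0.003, 1.599, 0.002, 0.943, -0.08], TCP at [0.328, -0.646, 0.198] pointing down, gripper open.
Joint ranges: [-2.57, 2.57], [-0.35, 1.97], [-1.29, 1.29], [0.11, 2.56], [-1.05, 4.19], [0.11, 1.86], [-2.63, 2.63]. Speed limits (rad/s): [2.22, 2.22, 3.01, 3.01, 3.14, 3.14, 3.14].

## Interface

Orientations are given as a unit quaternion [w, x, y, z].
In Python, from plant import arm, viewer, order gives the robot as it stands.
- The arm moves only by the shell command python3 -m pendant 'ROWS' [FORCE]. ROWS is text: rows parted by semicolons, each of 5 numbers parted by spaces: the shift along the world's x, y, z in m, then the turn about the world's z in rad, then the opening, from -1 (shut) to 1 (fully open). A call has 1 to 10 rows; each row shifts and turns the commanded pose from where the row before left it; what a row does not reach is not made up. A row lasts 1/8 s, in which the tool goes at most 62.5 mm and 10.7 degrees, less where a joint would pass 70% of its speed; a pose out of reach is approached as far as the arm can. A call with a gripper value outside its range is refused whole. The fingers move at their own pace and stop on an object; FORCE is the grip in N (left out, the last holds). Time passes only in rows, so rows that do not move let the fingers close. It gives the time, the measured TCP pose, the force, the opening and the grip force at its end, in the units of the state.
- arm.observe(): the state, without advancing time (a new reading comes with each control period).
- viewer.get_image(name): name is "side" or "top" or "wrist"; returns (picture, depth): 420x560x3 uint8, red, green, blue; 420x560 float32, m along the optical axis (not along the pixel's ray), 0 where there is no reading.
- viewer.camera_info(name): a dict with "fx", "fy", "cx", "cy" (pixels), "cam_to_world" (4x4, takes a point from camera to world coordinates); the wrist camera has in their place "hand_eye" (4x4, takes a point from camera to tool coordinates, whose origin is the TCP and whose axes are the flange's). Camera axes: x right, y up, looking along -z (the intrinsics and any distortion apply to the point x, -y, -z); pixel columns grow to the right and rows downward; lengths in m; the calibration is good to about 2 mm. A picture is of the moment at which its call begins: read the wrist's pose just before it. camera_info takes no time and is no camera call.
- order.close_job(): hands the job in; it is judged then, once.
The state is a dict: "time_s": time; "q": joint angles; "joint_vel": joint speeds; "joint_torque": joint torques, N m; "eef_pos": TCP position; "ee_rot": TCP orientation; "wrist_force": force on the tool from outside, world axes, zero at the start; "torque": the same for the moment, N m; "gripper_width": opening from 0.0 (shut) to 1.0 (fully open); "grasp_force": force on a finger pad.
Only numpy, scipy, OpenCV 4.12 (cv2) and the standard library are available. Lean on these libraries where they do the work, as an engineer would, in place of code of your own. Each camera call takes 0.05 s, during which the arm holds its last target. There are 200 camera calls.

## Working session

There is one attempt and no reset: what is moved stays moved. The work goes in short steps, Python scripts to look and compute and a shell command to move; the robot and the scene stay as the last step left them, time stands still between calls to the robot, and variables do not carry over. Pictures are saved under pics/ and viewed, at most 10 in all, crops included, and the job is handed in when it is done.

```bash
ls -la; mkdir -p pics; cat *.md 2>/dev/null | head -50; python3 -m pendant --help | head -30; python3 - <<'E'
from plant import arm,viewer,order
import cv2,json,numpy as np
print(arm.observe())
for n in("side","top"):
    im,d=viewer.get_image(n); cv2.imwrite(f"pics/{n}0.png",im[...,::-1]); np.savez(f"pics/{n}0.npz",im=im,d=d)
for n in("side","top","wrist"): print(n,viewer.camera_info(n))
E
```

```text
total 12
drwxr-xr-x  3 agent agent 4096 Dec  4 01:07 .
drwxr-xr-x 23 root  root  4096 Dec  4 01:07 ..
drwxr-xr-x  2 agent agent 4096 Dec  4 01:07 pics
{'time_s': 0.0, 'q': array([ 1.02429676,  0.60014254, -0.0025377 ,  1.60007816,  0.00181208,
        0.9428714 , -0.07982892]), 'joint_vel': array([-9.65027166e-04, -1.11637550e-04, -6.60040249e-05, -1.97766984e-04,
       -3.20275190e-04,  8.51182521e-04, -6.81807583e-05]), 'joint_torque': array([ 7.38272192e-04, -7.65075517e+01,  1.49766717e+00, -2.52348894e+01,
       -5.24277426e-02,  1.68785005e-02,  1.69335399e-04]), 'eef_pos': array([ 0.327972  , -0.64603409,  0.19726594]), 'ee_rot': array([-7.06926099e-04,  9.72533670e-01,  2.32761035e-01, -2.46786833e-04]), 'wrist_force': array([0.36849319, 0.04364025, 0.04575118]), 'torque': array([0.02554336, 0.03611308, 0.01415962]), 'grasp_force': 0.0, 'gripper_width': 0.9977217589665519}
side {'fx': 483.7941053716869, 'fy': 483.7941053716869, 'cx': 275.42267816829235, 'cy': 199.77503067832555, 'cam_to_world': array([[ 0.48232088, -0.71805349,  0.50176264,  1.13730776],
       [ 0.87588468
[... 429 characters left out ...]
2,
        -6.66382173e-02],
       [-1.11528048e-03,  2.15645077e-01,  9.76471176e-01,
         1.12053337e+00],
       [ 0.00000000e+00,  0.00000000e+00,  0.00000000e+00,
         1.00000000e+00]])}
wrist {'fx': 337.8810561631067, 'fy': 337.8810561631067, 'cx': 282.8597926490712, 'cy': 209.61329237929854, 'hand_eye': array([[ 2.53683108e-04,  9.65448512e-01,  2.60593756e-01,
         7.24699012e-02],
       [ 9.99999866e-01, -3.62721809e-04,  3.70331809e-04,
        -7.42181275e-04],
       [ 4.52059332e-04,  2.60593627e-01, -9.65448475e-01,
        -1.86568674e-01],
       [ 0.00000000e+00,  0.00000000e+00,  0.00000000e+00,
         1.00000000e+00]])}validation failed for argument at $...
```

View pics/top0.png

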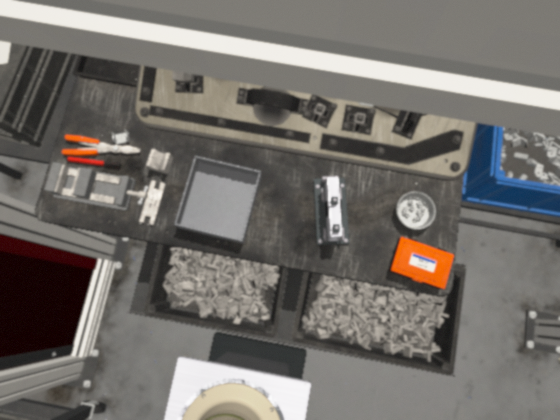

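View pics/side0.png

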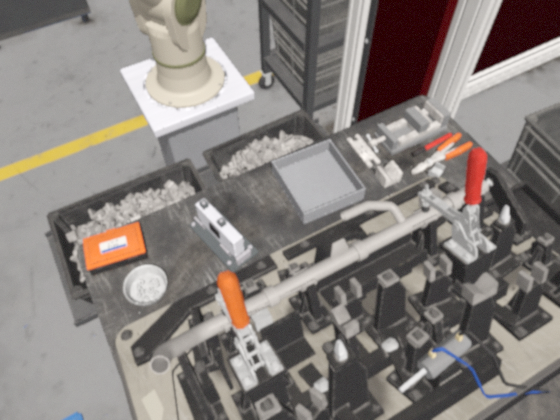

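The top view shows the magazine at about (331,210), long axis roughly vertical in the image, with the housings nearer its upper (far) end. The tray is at (218,200), dish at (415,210), V-block at (158,160) and gauge at (152,200). In the side view the magazine is at (220,230) and the tray at (318,180).

```bash
cat > h.py <<'E'
import numpy as np,cv2
from plant import viewer
def cloud(im,d,ci,T=None):
    v,u=np.mgrid[:d.shape[0],:d.shape[1]]
    p=np.stack([(u-ci['cx'])/ci['fx']*d,-(v-ci['cy'])/ci['fy']*d,-d],-1)
    T=ci['cam_to_world'] if T is None else T
    w=p@T[:3,:3].T+T[:3,3]; w[d==0]=np.nan
    return w
def rect(p): return cv2.minAreaRect((p[:,:2]*1000).astype(np.float32))
E
python3 - <<'E'
from h import *
for n in("top","side"):
    z=np.load(f"pics/{n}0.npz"); w=cloud(z['im'],z['d'],viewer.camera_info(n))
    x,y,zz=w[...,0],w[...,1],w[...,2]
    roi=(x>.35)&(x<.75)&(y<-.03)&(y>-.25)
    vv,uu=np.where(roi); print(n,'table z',np.nanmedian(zz[roi]))
    for lo,hi in((.005,.015),(.02,.04),(.045,.07),(.07,.085),(.087,.12)):
        m=roi&(zz>lo)&(zz<hi)
        k,l,s,c=cv2.connectedComponentsWithStats(m.astype(np.uint8))
        for i in range(1,k):
            if s[i,4]>8:
                p=w[l==i]; print(lo,hi,s[i],rect(p),p.mean(0).round(4))
    roi=(x>.35)&(x<.8)&(y>-.03)&(y<.25)&(zz>.03)&(zz<.055)
    k,l,s,c=cv2.connectedComponentsWithStats(roi.astype(np.uint8))
    for i in range(1,k):
        if s[i,4]>60: p=w[l==i]; print('tray',s[i],rect(p),p.mean(0).round(4))
z=np.load("pics/top0.npz")['im'][120:300,150:450]
a=cv2.resize(z[...,::-1],None,fx=2.6,fy=2.6,interpolation=cv2.INTER_CUBIC)
cv2.imwrite("pics/topc.png",a)
E
```

```text
top table z 1.0298938934162254
0.005 0.015 [314 178  36  68 977] ((560.8882446289062, -140.54397583007812), (168.93653869628906, 80.19976043701172), 12.631293296813965) [ 0.5532 -0.1377  0.0082]
0.02 0.04 [322 176  17   5  39] ((638.9448852539062, -122.79463195800781), (6.620184898376465, 39.41625213623047), 17.036487579345703) [ 0.6379 -0.1195  0.0314]
0.02 0.04 [326 186   1  14  14] ((599.0, -119.19982147216797), (29.530113220214844, 0.5919329524040222), 12.661030769348145) [ 0.5994 -0.1192  0.0296]
0.02 0.04 [321 189   4  12  27] ((592.7799682617188, -111.7563247680664), (28.82617950439453, 6.0574798583984375), 16.262779235839844) [ 0.5917 -0.1116  0.0321]
0.02 0.04 [339 188   3  12  25] ((602.501220703125, -153.8538055419922), (30.907291412353516, 5.089850425720215), 10.278881072998047) [ 0.6028 -0.1539  0.0326]
0.02 0.04 [328 223   1  10  10] ((513.6664428710938, -138.4096221923828), (20.022918701171875, 0.6871371269226074), 14.267167091369629) [ 0.5138 -0.1384  0.0283]
0.02 0.04 [324 228   3  13  31] ((496.14190673828125, -133.8585662841797), (29.340927124023438, 5.996309280395
[... 5480 characters left out ...]
43069458, 27.20103645324707), 1.8667700290679932) [ 0.7454 -0.0812  0.0974]
0.087 0.12 [257 279   7   3  16] ((746.643798828125, -131.8526153564453), (6.1318511962890625, 13.249159812927246), 4.0639262199401855) [ 0.7468 -0.1321  0.1065]
0.087 0.12 [201 286  17  18 176] ((718.0625, -232.34909057617188), (28.14295196533203, 35.37425994873047), 2.983973264694214) [ 0.7183 -0.2331  0.0913]
0.087 0.12 [215 305   6   4   9] ((747.0999755859375, -229.87576293945312), (10.630799293518066, 4.603795528411865), 84.7562255859375) [ 0.7478 -0.23    0.0879]
tray [272 139  94  78 936] ((534.507080078125, 139.9031524658203), (172.4275665283203, 184.54364013671875), 86.79313659667969) [0.5373 0.14   0.0398]
```

View pics/topc.png

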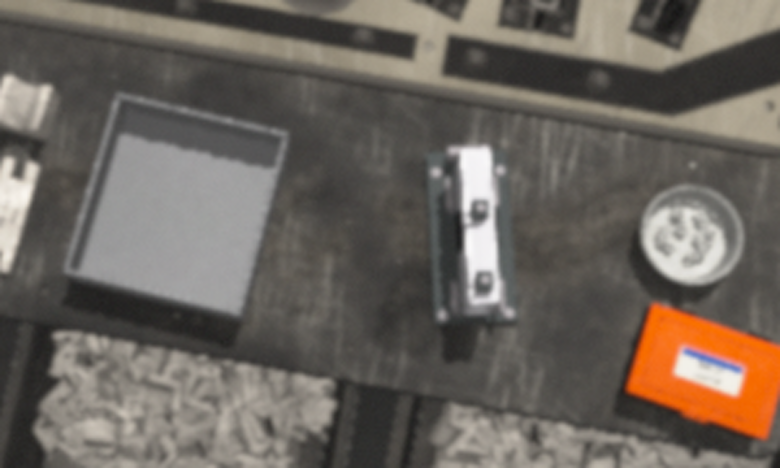

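```bash
python3 - <<'E'
from h import *
G={}
for n in("top","side"):
    z=np.load(f"pics/{n}0.npz"); w=cloud(z['im'],z['d'],viewer.camera_info(n)).reshape(-1,3)
    w=w[np.isfinite(w[:,0])&(w[:,2]<.6)]
    print(n)
    for xa in np.arange(.62,.84,.04):
        r=[]
        for ya in np.arange(-.5,.35,.06):
            q=w[(w[:,0]>xa)&(w[:,0]<xa+.04)&(w[:,1]>ya)&(w[:,1]<ya+.06),2]
            r.append(round(float(q.max())*1000) if len(q) else -1)
        print(round(xa,2),r)
E
python3 -m pendant '0.03 0.055 0 -0.025 1;0.03 0.055 0 -0.025 1;0.03 0.055 0 -0.025 1;0.03 0.055 0 -0.025 1;0.03 0.055 0 -0.025 1;0.03 0.055 0 -0.025 1;0.02 0.05 0 -0.025 1;0.02 0.05 0 -0.025 1;0 0 0 -0.025 1;0 0 0 -0.023 1'
```

```text
top
0.62 [4, 29, 34, 30, 5, 34, 84, 8, 5, 45, 48, 49, 6, 39, 14]
0.66 [56, 82, 83, 87, 88, 88, 89, 88, 88, 90, 90, 86, 89, 87, 85]
0.7 [69, 100, 102, 101, 98, 96, 96, 96, 101, 96, 97, 98, 95, 101, 101]
0.74 [87, 115, 113, 176, 114, 149, 129, 146, 174, 177, 144, 102, 176, 115, 114]
0.78 [98, 116, 112, 171, 121, 138, 123, 128, 155, 158, 141, 110, 174, 168, 122]
0.82 [90, -1, -1, -1, -1, -1, -1, -1, 94, 94, -1, -1, -1, -1, 94]
side
0.62 [5, 29, 31, 31, 8, 34, 84, 7, 5, 49, 47, 49, 5, 39, 13]
0.66 [5, 81, 74, 86, 87, 86, 86, 87, 86, 87, 72, 85, 88, 87, 83]
0.7 [71, 100, 101, 101, 98, 97, 97, 95, 100, 91, 97, 98, 96, 99, 97]
0.74 [82, 115, 112, 175, 117, 150, 130, 146, 264, 262, 258, 95, 174, 172, 111]
0.78 [95, 115, 112, 227, 288, 233, 228, 247, 264, 256, 255, 290, 232, 226, 242]
0.82 [108, 130, 305, 271, 445, 238, 234, 252, 252, 236, 241, 445, 237, 233, 245]
time_s: 1.35
eef_pos: [0.5473, -0.2177, 0.1979]
ee_rot: [0.0, 0.994, 0.11, -0.0]
wrist_force: [-0.0, -0.3, 0.0]
gripper_width: 1.003
grasp_force: 0.0
```

```bash
python3 -m pendant '0.02 0.03 0 0 0.6;0.02 0.03 0 0 0.4;0.021 0.028 0 0 0.2;0 0 0 0 0.2'; cat >> h.py <<'E'
from scipy.spatial.transform import Rotation as Ro
from plant import arm
def wrist():
    s=arm.observe(); im,d=viewer.get_image('wrist'); ci=viewer.camera_info('wrist')
    T=np.eye(4); q=s['ee_rot']; T[:3,:3]=Ro.from_quat(q[[1,2,3,0]]).as_matrix(); T[:3,3]=s['eef_pos']
    return im,d,cloud(im,d,ci,T@ci['hand_eye'])
E
python3 - <<'E'
from h import *
im,d,w=wrist(); cv2.imwrite('pics/w1.png',im[...,::-1])
z=w[...,2]
for lo,hi in((.07,.085),(.087,.1),(.004,.015)):
    m=(z>lo)&(z<hi)&(w[...,0]<.66)
    k,l,s,c=cv2.connectedComponentsWithStats(m.astype(np.uint8))
    for i in range(1,k):
        if s[i,4]>150: p=w[l==i]; print(lo,s[i],rect(p),p.mean(0).round(4))
E
```

```text
time_s: 1.85
eef_pos: [0.6097, -0.1284, 0.1978]
ee_rot: [-0.0, 0.994, 0.111, 0.0]
wrist_force: [-0.1, -0.6, -1.2]
gripper_width: 0.627
grasp_force: 0.0
0.07 [ 268  179   30  126 2942] ((564.5010986328125, -137.43234252929688), (127.93500518798828, 27.052291870117188), 12.879343032836914) [ 0.5717 -0.1356  0.079 ]
0.087 [274 234  18  19 314] ((570.788818359375, -135.8310546875), (17.696809768676758, 15.699655532836914), 11.913105010986328) [ 0.5714 -0.1354  0.0912]
0.004 [  0 104 127 167 772] ((572.5514526367188, 81.18740844726562), (210.93988037109375, 102.88906860351562), 35.6757926940918) [0.5687 0.0752 0.0096]
0.004 [   0  115  105  156 7617] ((530.4684448242188, 135.90469360351562), (113.0514144897461, 165.12925720214844), 86.95128631591797) [0.533  0.1352 0.0049]
0.004 [ 247  151   72  139 4659] ((563.6531982421875, -136.90711975097656), (168.71263122558594, 80.15538024902344), 12.694214820861816) [ 0.5758 -0.1339  0.0081]
0.004 [ 427  201   72   68 2423] ((597.8787231445312, -345.53033447265625), (74.26969146728516, 82.24635314941406), 89.30230712890625) [ 0.596  -0.3501  0.0084]
```

View pics/w1.png

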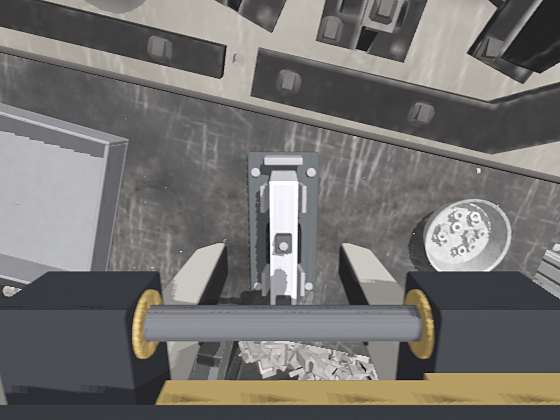

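The wrist view shows the magazine from above, centred between the open fingers at about column 283. The stop is at (283,160). The tool is on the magazine's centre line, so I'll descend.

```bash
python3 -m pendant '0 0 -0.04 0 0.2;0 0 -0.04 0 0.2;0 0 -0.035 0 0.2;0 0 -0.0225 0 0.2;0 0 0 0 0.2;0 0 0 0 -1;0 0 0 0 -1;0 0 0 0 -1;0 0 0 0 -1;0 0 0 0 -1' 40
python3 -m pendant '0 0 0 0 -1;0 0 0 0 -1' 60
python3 -m pendant '0 0 0.01 0 -1;0 0 0 0 -1'
```

```text
time_s: 3.15
eef_pos: [0.6089, -0.1292, 0.0608]
ee_rot: [0.0, 0.994, 0.111, 0.0]
wrist_force: [-0.6, 0.2, 0.5]
gripper_width: 0.112
grasp_force: 0.0
time_s: 3.4
eef_pos: [0.6088, -0.1292, 0.0606]
ee_rot: [0.0, 0.994, 0.111, -0.0]
wrist_force: [-0.8, -0.1, -0.4]
gripper_width: 0.006
grasp_force: 0.0
time_s: 3.65
eef_pos: [0.6094, -0.1294, 0.0716]
ee_rot: [0.0, 0.994, 0.111, 0.001]
wrist_force: [0.4, -0.3, 0.2]
gripper_width: 0.005
grasp_force: 0.0
```

```bash
python3 - <<'E'
from h import *
a,d=viewer.get_image('side'); b,_=viewer.get_image('wrist')
w=cloud(a,d,viewer.camera_info('side'))
c=cv2.resize(a[150:290,140:300],None,fx=2.5,fy=2.5,interpolation=cv2.INTER_CUBIC)
b=cv2.resize(b,(400,300)); o=np.zeros((350,800,3),np.uint8); o[:,:400]=c; o[:300,400:]=b
cv2.imwrite('pics/s2.png',o[...,::-1])
z=w[...,2]; m=(z>.07)&(z<.085)&(w[...,0]<.66)&(w[...,1]<-.03)&(w[...,1]>-.25)
p=w[m]; print(rect(p))
E
```

```text
((308.0262756347656, -115.22393798828125), (69.07579040527344, 642.6260986328125), 84.2285385131836)
```

View pics/s2.png

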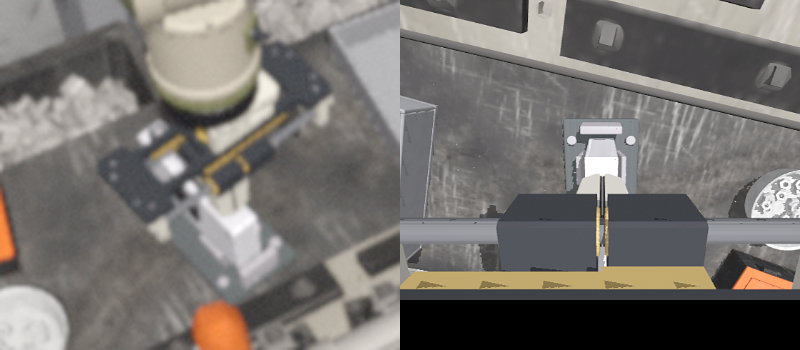

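```bash
python3 - <<'E'
from h import *
im,d,w=wrist()
for r in range(190,330,8): print(r,[tuple((w[r,c]*1000).round().astype(int)) for c in (265,283,300)], im[r,283])
c=cv2.resize(im[170:350,190:380],None,fx=3.3,fy=3.3,interpolation=cv2.INTER_CUBIC)
cv2.imwrite('pics/w3.png',c[...,::-1])
E
```

```text
190 [(np.int64(625), np.int64(-111), np.int64(8)), (np.int64(629), np.int64(-124), np.int64(8)), (np.int64(631), np.int64(-137), np.int64(8))] [81 84 86]
198 [(np.int64(624), np.int64(-112), np.int64(28)), (np.int64(627), np.int64(-124), np.int64(28)), (np.int64(627), np.int64(-137), np.int64(14))] [213 210 218]
206 [(np.int64(624), np.int64(-113), np.int64(50)), (np.int64(627), np.int64(-124), np.int64(49)), (np.int64(629), np.int64(-135), np.int64(49))] [210 209 217]
214 [(np.int64(625), np.int64(-114), np.int64(69)), (np.int64(627), np.int64(-124), np.int64(70)), (np.int64(629), np.int64(-134), np.int64(69))] [211 210 215]
222 [(np.int64(623), np.int64(-115), np.int64(79)), (np.int64(625), np.int64(-125), np.int64(79)), (np.int64(627), np.int64(-134), np.int64(77))] [255 255 255]
230 [(np.int64(619), np.int64(-116), np.int64(79)), (np.int64(621), np.int64(-126), np.int64(79)), (np.int64(623), np.int64(-135), np.int64(79))] [255 255 255]
238 [(np.int64(614), np.int64(-117), np.int64(80)), (np.int64(616), np.int64(-127), np.int64(79)), (np.int64(618), np.int64(-136), np.int64(79))] 
[... 1095 characters left out ...]
t64(644), np.int64(-124), np.int64(191))] [130 130 135]
302 [(np.int64(643), np.int64(-117), np.int64(196)), (np.int64(580), np.int64(-135), np.int64(84)), (np.int64(645), np.int64(-124), np.int64(196))] [54 55 58]
310 [(np.int64(644), np.int64(-117), np.int64(200)), (np.int64(639), np.int64(-122), np.int64(191)), (np.int64(644), np.int64(-124), np.int64(198))] [86 87 92]
318 [(np.int64(642), np.int64(-117), np.int64(199)), (np.int64(638), np.int64(-122), np.int64(192)), (np.int64(644), np.int64(-124), np.int64(200))] [152 155 160]
326 [(np.int64(639), np.int64(-118), np.int64(198)), (np.int64(638), np.int64(-122), np.int64(195)), (np.int64(642), np.int64(-125), np.int64(199))] [165 165 173]
```

View pics/w3.png

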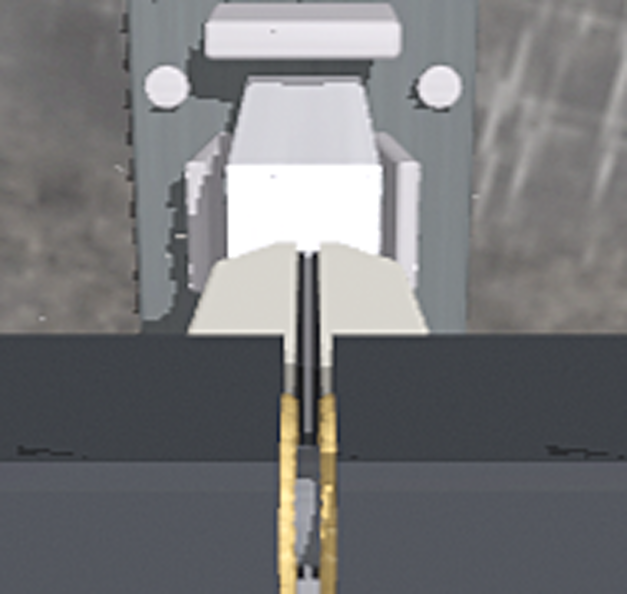

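The picture shows the shut fingers passing into the aluminium body near the closed end. The simulation gives no contact there, so the rubber pads are the only place to grip. I'll open, lift off and regrasp on the closed-end half of the pads (x ≈ +24). That sits off balance, so the mouth end will be the heavier side.

```bash
python3 -m pendant '0 0 0 0 0.4;0 0 0 0 0.4;0 0 0 0 0.4;0 0 0.04 0 0.4;0 0 0.03 0 0.4;-0.038 -0.0078 0 0 0.4;0 0 -0.04 0 0.4;0 0 -0.03 0 0.4;0 0 -0.0175 0 0.4;0 0 0 0 0.4' 40
python3 -m pendant '0 0 0 0 -1;0 0 0 0 -1;0 0 0 0 -1;0 0 0 0 -1;0 0 0 0 -1'
```

```text
time_s: 5.05
eef_pos: [0.5702, -0.1369, 0.0521]
ee_rot: [-0.0, 0.994, 0.111, -0.001]
wrist_force: [-0.7, 0.0, 0.1]
gripper_width: 0.699
grasp_force: 0.0
time_s: 5.68
eef_pos: [0.5709, -0.1371, 0.0534]
ee_rot: [0.0, 0.994, 0.111, 0.0]
wrist_force: [0.2, -0.6, 3.5]
gripper_width: 0.27
grasp_force: 40.0
```

```bash
python3 -m pendant '0 0 0.01 0 -1;0 0 0.02 0 -1;0 0 0.03 0 -1;0 0 0.04 0 -1;0 0 0.04 0 -1;0 0 0.04 0 -1;0 0 0 0 -1;0 0 0 0 -1'
python3 - <<'E'
from h import *
s=arm.observe(); print(s['wrist_force'],s['torque'],s['gripper_width'],s['grasp_force'])
E
```

```text
time_s: 6.68
eef_pos: [0.5697, -0.1368, 0.2319]
ee_rot: [-0.0, 0.994, 0.111, -0.001]
wrist_force: [0.1, -0.1, -6.6]
gripper_width: 0.27
grasp_force: 40.0
[ 0.12327792 -0.10780487 -6.62661872] [ 0.05041887 -0.03103471 -0.04154263] 0.2699092506181005 39.99820590019226
```

```bash
cat >> h.py <<'E'
def tilt(cam='side',save=None):
    s=arm.observe(); e=s['eef_pos']; q=s['ee_rot']; R=Ro.from_quat(q[[1,2,3,0]]).as_matrix()
    im,d=viewer.get_image(cam); w=cloud(im,d,viewer.camera_info(cam))
    r=w-e; u=r@R[:,0]; v=r@R[:,1]; z=r[...,2]
    m=(abs(v)<.022)&(abs(u)<.13)&(z<.05)&(z>-.125)&(w[...,2]>.055)
    p=np.stack([u[m],z[m]],1)*1000
    print('N',len(p),'rect',cv2.minAreaRect(p.astype(np.float32)))
    for b in range(-120,50,15):
        k=p[(p[:,1]>b)&(p[:,1]<=b+15)]
        if len(k)>2: print(b,len(k),np.percentile(k[:,0],[0,100]).round())
    print(s['wrist_force'].round(2),s['torque'].round(3),round(s['gripper_width'],3),round(s['grasp_force'],1))
    if save:
        px=np.argwhere(m); c=px.mean(0).astype(int); y0=max(c[0]-80,0);x0=max(c[1]-100,0)
        cv2.imwrite(save,cv2.resize(im[y0:y0+160,x0:x0+200,::-1],None,fx=3,fy=3,interpolation=cv2.INTER_CUBIC))
E
python3 -m pendant '-0.005 0.03 0 0 -1;-0.005 0.05 0 0 -1;-0.01 0.055 0 0 -1;-0.01 0.055 0 0 -1;-0.01 0.05 0 0 -1;0 0.034 0 0 -1;0 0 0 0 -1;0 0 0 0 -1'
python3 -c "from h import *;tilt()"
python3 -m pendant '0 0 0 0 -1;0 0 0 0 -1;0 0 0 0 -1' 15
python3 -c "from h import *;tilt()"
```

```text
time_s: 7.68
eef_pos: [0.5299, 0.1361, 0.2315]
ee_rot: [0.001, 0.994, 0.111, -0.002]
wrist_force: [-0.4, -0.9, -7.0]
gripper_width: 0.274
grasp_force: 40.0
N 1400 rect ((-14.434761047363281, 1.0070991516113281), (97.98249816894531, 144.9695281982422), 89.97821044921875)
-60 7 [-87.  48.]
-45 235 [-87.  58.]
-30 226 [-85.  57.]
-15 265 [-87.  58.]
0 206 [-78.  57.]
15 338 [-34.  57.]
30 100 [-10.   9.]
45 23 [-8.  9.]
[-0.39 -0.95 -7.05] [ 0.009 -0.055 -0.012] 0.274 40.0
time_s: 8.1
eef_pos: [0.5308, 0.1365, 0.2331]
ee_rot: [0.0, 0.994, 0.11, -0.0]
wrist_force: [-0.2, 0.4, -5.6]
gripper_width: 0.278
grasp_force: 15.0
N 1428 rect ((-12.734237670898438, 0.2969093322753906), (143.22079467773438, 97.49790954589844), 4.319602966308594)
-60 25 [-81.  31.]
-45 224 [-79.  61.]
-30 231 [-83.  61.]
-15 268 [-84.  60.]
0 211 [-83.  59.]
15 343 [-36.  57.]
30 107 [-11.  57.]
45 19 [-9.  9.]
[-0.19  0.44 -5.56] [ 0.044 -0.05   0.015] 0.278 15.0
```

It already pivots slightly (about 4°) at 15 N. I'll ease the grip in small steps.

```bash
python3 -m pendant '0 0 0 0 -1;0 0 0 0 -1;0 0 0 0 -1;0 0 0 0 -1' 12
python3 -c "from h import *;tilt()" | head -1
python3 -m pendant '0 0 0 0 -1;0 0 0 0 -1' 10
python3 -c "from h import *;tilt()"
```

```text
time_s: 8.65
eef_pos: [0.5308, 0.137, 0.2331]
ee_rot: [0.0, 0.994, 0.111, -0.0]
wrist_force: [-0.4, -0.5, -5.9]
gripper_width: 0.28
grasp_force: 12.0
N 1481 rect ((-10.530906677246094, -1.0111083984375), (146.8338165283203, 98.01692962646484), 6.685315132141113)
time_s: 8.95
eef_pos: [0.5308, 0.1369, 0.2331]
ee_rot: [0.0, 0.994, 0.111, -0.0]
wrist_force: [-0.4, -0.0, -6.2]
gripper_width: 0.276
grasp_force: 10.0
N 1475 rect ((-10.596214294433594, -1.2927017211914062), (145.25, 96.29313659667969), 9.175200462341309)
-60 48 [-74.  -5.]
-45 212 [-77.  66.]
-30 226 [-81.  65.]
-15 285 [-82.  64.]
0 226 [-80.  61.]
15 275 [-41.  59.]
30 186 [-12.  58.]
45 17 [-7.  9.]
[-0.44 -0.02 -6.21] [ 0.045 -0.044  0.012] 0.276 10.0
```

```bash
python3 -m pendant '0 0 0 0 -1;0 0 0 0 -1;0 0 0 0 -1;0 0 0 0 -1' 8
python3 -c "from h import *;tilt()"| head -1
python3 -m pendant '0 0 0 0 -1;0 0 0 0 -1' 7
python3 -c "from h import *;tilt()"
```

```text
time_s: 9.5
eef_pos: [0.5308, 0.137, 0.2331]
ee_rot: [-0.0, 0.994, 0.111, 0.0]
wrist_force: [0.3, 0.1, -5.9]
gripper_width: 0.271
grasp_force: 8.0
N 1638 rect ((1.5567245483398438, -5.7475433349609375), (147.0181884765625, 96.97425842285156), 36.71335220336914)
time_s: 9.8
eef_pos: [0.5307, 0.137, 0.2331]
ee_rot: [0.0, 0.994, 0.111, -0.0]
wrist_force: [-0.1, -0.2, -5.9]
gripper_width: 0.277
grasp_force: 7.0
N 1659 rect ((-0.9973297119140625, -5.8073577880859375), (147.6056365966797, 98.37579345703125), 30.81494140625)
-90 7 [-40. -27.]
-75 52 [-51.  -2.]
-60 104 [-60.  22.]
-45 158 [-67.  51.]
-30 191 [-74.  71.]
-15 314 [-69.  84.]
0 255 [-34.  79.]
15 254 [-7. 70.]
30 261 [-9. 60.]
45 63 [-8. 52.]
[-0.06 -0.19 -5.9 ] [0.013 0.091 0.024] 0.277 7.0
```

```bash
python3 -m pendant '0 0 0 0 -1;0 0 0 0 -1;0 0 0 0 -1;0 0 0 0 -1' 7
python3 -c "from h import *;tilt()"| head -1
python3 -m pendant '0 0 0 0 -1;0 0 0 0 -1;0 0 0 0 -1;0 0 0 0 -1' 
python3 -c "from h import *;tilt()"
```

```text
time_s: 10.35
eef_pos: [0.5308, 0.1369, 0.2331]
ee_rot: [0.0, 0.994, 0.111, -0.0]
wrist_force: [1.1, -1.6, -5.2]
gripper_width: 0.268
grasp_force: 7.0
N 1655 rect ((0.050113677978515625, -6.0697174072265625), (147.46214294433594, 97.44519805908203), 33.48944091796875)
time_s: 10.9
eef_pos: [0.5308, 0.1369, 0.2331]
ee_rot: [-0.0, 0.994, 0.111, 0.0]
wrist_force: [0.5, -0.4, -6.3]
gripper_width: 0.274
grasp_force: 7.0
N 1653 rect ((0.49680328369140625, -6.6259613037109375), (147.1032257080078, 95.89775085449219), 33.485267639160156)
-90 11 [-37. -19.]
-75 56 [-49.   1.]
-60 102 [-55.  26.]
-45 146 [-66.  45.]
-30 195 [-70.  68.]
-15 299 [-69.  86.]
0 257 [-30.  81.]
15 261 [-8. 71.]
30 269 [-11.  63.]
45 57 [-3. 53.]
[ 0.54 -0.44 -6.35] [ 0.027 -0.021  0.012] 0.274 7.0
```

Gravity alone stops at about 34°. The free table strip between tray and cradle can turn it further: I'll rest the mouth's lower corner there and roll it upright on that corner.

```bash
python3 -m pendant '0 0 0 0 -1;0.005 -0.03 0 0 -1;0.01 -0.05 0 0 -1;0.014 -0.05 0 0 -1;0.015 -0.032 -0.02 0 -1;0 0 -0.04 0 -1;0 0 -0.04 0 -1;0 0 -0.03 0 -1;0 0 -0.006 0 -1;0 0 0 0 -1' 25
sed -i 's/>.055)$/>zmin)/; s/def tilt(cam=.side.,/def tilt(cam="side",zmin=.005,/' h.py
python3 -c "from h import *;tilt()"
```

```text
time_s: 12.2
eef_pos: [0.5752, -0.025, 0.0975]
ee_rot: [0.0, 0.994, 0.111, 0.0]
wrist_force: [0.6, -0.5, -4.5]
gripper_width: 0.247
grasp_force: 25.0
N 1210 rect ((24.308448791503906, -24.993545532226562), (151.62576293945312, 168.97769165039062), 57.43819808959961)
-105 5 [40. 74.]
-90 7 [-37. -23.]
-75 37 [-53.   1.]
-60 64 [-58.  22.]
-45 103 [-58. 121.]
-30 104 [-53. 126.]
-15 197 [-64. 129.]
0 179 [-28.  84.]
15 216 [-12.  74.]
30 233 [-7. 62.]
45 65 [-1. 51.]
[ 0.6  -0.46 -4.55] [ 0.08   0.009 -0.045] 0.247 25.0
```

```bash
python3 -m pendant '0 0 -0.006 0 -1;0 0 -0.006 0 -1;-0.0107 -0.0024 0.004 0 -1;-0.0112 -0.0025 0.003 0 -1;-0.0114 -0.0026 0.0015 0 -1;-0.0116 -0.0026 0 0 -1;0 0 0 0 -1' 14
python3 -c "from h import *;tilt()"
```

```text
time_s: 13.12
eef_pos: [0.5285, -0.0356, 0.0937]
ee_rot: [0.0, 0.994, 0.11, -0.001]
wrist_force: [0.3, 0.7, -6.4]
gripper_width: 0.266
grasp_force: 14.0
N 1129 rect ((13.517459869384766, -33.64030456542969), (150.18838500976562, 164.18045043945312), 18.198144912719727)
-90 8 [-38. 110.]
-75 30 [-46.  -5.]
-60 56 [-60.  16.]
-45 87 [-65.  45.]
-30 88 [-59.  70.]
-15 206 [-69.  85.]
0 171 [-61.  79.]
15 204 [-15.  68.]
30 234 [-10.  59.]
45 45 [-3. 51.]
[ 0.29  0.72 -6.4 ] [-0.015  0.039 -0.015] 0.266 14.0
```

```bash
python3 -m pendant '0 0 -0.004 0 -1;0 0 0 0 -1' ; python3 -m pendant '0 0 -0.004 0 -1;0 0 0 0 -1' |grep -E "pos|force"; python3 -m pendant '0 0 -0.004 0 -1;0 0 0 0 -1'|grep -E "pos|force"; python3 -c "from h import *;tilt(zmin=.012)"
```

```text
time_s: 13.42
eef_pos: [0.5302, -0.035, 0.0892]
ee_rot: [-0.0, 0.994, 0.111, -0.0]
wrist_force: [-0.6, 0.5, -5.8]
gripper_width: 0.265
grasp_force: 14.0
eef_pos: [0.5297, -0.0351, 0.0852]
wrist_force: [0.0, 0.2, -5.7]
grasp_force: 14.0
eef_pos: [0.5309, -0.035, 0.0819]
wrist_force: [1.1, 0.5, -2.7]
grasp_force: 14.0
N 1068 rect ((-1.4394073486328125, -6.645011901855469), (146.63671875, 95.5223388671875), 26.538984298706055)
-75 21 [-55. -13.]
-60 56 [-62.  26.]
-45 77 [-65.  50.]
-30 102 [-62.  81.]
-15 189 [-64.  83.]
0 160 [-65.  74.]
15 208 [-10.  67.]
30 231 [-10.  62.]
45 24 [-1. 51.]
[ 1.11  0.54 -2.75] [ 0.049 -0.177  0.041] 0.262 14.0
```

```bash
python3 -m pendant '0 0 0.03 0 -1;0 0 0.02 0 -1;0 0 0 0 -1' 25; python3 - <<'E'
from h import *
for n in('top','side'):
    z=np.load(f"pics/{n}0.npz"); w=cloud(z['im'],z['d'],viewer.camera_info(n)).reshape(-1,3)
    for ya in np.arange(-.1,.02,.02):
        k=w[(w[:,1]>ya)&(w[:,1]<ya+.02)&(w[:,0]>.63)&(w[:,0]<.8)&(w[:,2]<.5)]
        print(n,round(ya,2),'edge',k[k[:,2]>.075][:,0].min().round(4),[ (int(1000*a),int(1000*k[(k[:,0]>a)&(k[:,0]<a+.02),2].max())) for a in np.arange(.65,.78,.02) if ((k[:,0]>a)&(k[:,0]<a+.02)).any()])
E
python3 -c "from h import *;tilt()"|head -1
```

```text
time_s: 14.35
eef_pos: [0.5298, -0.0353, 0.1324]
ee_rot: [0.0, 0.994, 0.111, 0.001]
wrist_force: [-0.6, 0.0, -5.9]
gripper_width: 0.254
grasp_force: 25.0
top -0.1 edge 0.6899 [(650, 4), (670, 86), (690, 91), (710, 95), (730, 100), (750, 122), (770, 127)]
top -0.08 edge 0.7075 [(650, 3), (670, 70), (690, 77), (710, 82), (730, 106), (750, 145), (770, 142)]
top -0.06 edge 0.6992 [(650, 3), (670, 70), (690, 90), (710, 95), (730, 101), (750, 142), (770, 140)]
top -0.04 edge 0.6984 [(650, 7), (670, 68), (690, 89), (710, 94), (730, 90), (750, 115), (770, 115)]
top -0.02 edge 0.6984 [(650, 3), (670, 69), (690, 98), (710, 100), (730, 90), (750, 149), (770, 153)]
top 0.0 edge 0.6984 [(650, 4), (670, 73), (690, 91), (710, 94), (730, 158), (750, 160), (770, 167)]
side -0.1 edge 0.6915 [(650, 2), (690, 89), (710, 96), (730, 99), (750, 119), (770, 128)]
side -0.08 edge 0.7076 [(650, 2), (670, 71), (690, 76), (710, 82), (730, 99), (750, 146), (770, 144)]
side -0.06 edge 0.6986 [(650, 1), (670, 69), (690, 88), (710, 95), (730, 87), (750, 142), (770, 141)]
side -0.04 edge 0.698 [(650, 2), (670, 68), (690, 91), (710, 94), (730, 87), (750, 112), (770, 113)]
side -0.02 edge 0.6988 [(650, 1), (670, 69), (690, 98), (710, 99), (730, 140), (750, 151), (770, 152)]
side 0.0 edge 0.6986 [(650, 3), (670, 68), (690, 93), (710, 94), (730, 155), (750, 160), (770, 162)]
N 1220 rect ((0.7448348999023438, -8.074798583984375), (150.38906860351562, 98.29257202148438), 34.333213806152344)
```

```bash
python3 -m pendant '0 0 0.03 0 -1;0 0 0 0 -1;0 0 0.012 0 -1;0 0 -0.012 0 -1;0 0 0.012 0 -1;0 0 -0.012 0 -1;0 0 0.012 0 -1;0 0 -0.012 0 -1;0 0 0 0 -1' 8; python3 -c "from h import *;tilt()"
```

```text
time_s: 15.52
eef_pos: [0.5293, -0.0351, 0.1609]
ee_rot: [-0.0, 0.994, 0.111, -0.001]
wrist_force: [-0.8, -1.3, -0.2]
gripper_width: 0.003
grasp_force: 0.0
N 1040 rect ((23.315780639648438, -37.745887756347656), (144.29627990722656, 174.39479064941406), 0.09207814931869507)
-120 157 [-48.  96.]
-105 373 [-49.  95.]
-90 330 [-47.  95.]
-75 11 [-33.  44.]
15 23 [-7.  8.]
30 69 [-8. 10.]
45 22 [-7. 11.]
[-0.76 -1.28 -0.15] [ 0.055 -0.004 -0.016] 0.003 0.0
```

It slipped out of the grip. I need to see where it landed.

```bash
python3 -m pendant '0 0 0.03 0 1;-0.02 0.06 0.05 0 1;-0.02 0.06 0 0 1;0 0.06 0 0 1;0 0.06 0 0 1;0 0 0 0 1' 40; python3 - <<'E'
from h import *
for n in('side','top'):
    im,d=viewer.get_image(n); np.savez(f'pics/{n}5.npz',im=im,d=d); w=cloud(im,d,viewer.camera_info(n)); z=w[...,2]
    roi=(w[...,0]>.4)&(w[...,0]<.68)&(w[...,1]<.06)&(w[...,1]>-.25)
    if n=='side': a=im
    for lo,hi in((.005,.05),(.06,.08),(.081,.1)):
        m=roi&(z>lo)&(z<hi); k,l,s,c=cv2.connectedComponentsWithStats(m.astype(np.uint8))
        for i in range(1,k):
            if s[i,4]>25: p=w[l==i]; print(n,lo,s[i],rect(p),p.mean(0).round(3),z[l==i].max().round(3))
cv2.imwrite('pics/s5.png',cv2.resize(a[110:310,140:400,::-1],None,fx=3,fy=3,interpolation=cv2.INTER_CUBIC))
E
```

```text
time_s: 16.32
eef_pos: [0.4939, 0.196, 0.2304]
ee_rot: [-0.001, 0.993, 0.114, 0.0]
wrist_force: [-0.2, -0.2, -0.9]
gripper_width: 0.598
grasp_force: 0.0
side 0.005 [272 165  36  58 394] ((532.093505859375, 54.72067642211914), (179.20530700683594, 10.446328163146973), 0.016971373930573463) [0.547 0.055 0.029] 0.049
side 0.005 [239 192  46  45 405] ((556.7989501953125, -40.18132781982422), (144.47654724121094, 24.679826736450195), 22.11905860900879) [ 0.569 -0.036  0.028] 0.05
side 0.005 [ 189  206   70   66 2000] ((562.1277465820312, -137.3734130859375), (171.626953125, 84.34244537353516), 12.790053367614746) [ 0.567 -0.14   0.012] 0.04
side 0.06 [238 180  47  45 572] ((552.5100708007812, -30.349809646606445), (143.57220458984375, 29.84884262084961), 13.677116394042969) [ 0.561 -0.03   0.07 ] 0.08
side 0.081 [242 181   9   8  33] ((502.7415466308594, -41.25885772705078), (18.436826705932617, 16.207901000976562), 9.82455062866211) [ 0.502 -0.041  0.084] 0.087
side 0.081 [260 199   9   7  38] ((564.7997436523438, -26.832080841064453), (18.921634674072266, 14.596946716308594), 4.45468235
[... 157 characters left out ...]
08078002929688) [0.537 0.055 0.033] 0.048
top 0.005 [ 314  176   36   69 1886] ((561.2032470703125, -140.59603881835938), (168.861083984375, 79.9129409790039), 12.806319236755371) [ 0.561 -0.141  0.011] 0.039
top 0.06 [281 172  14  60 556] ((552.1551513671875, -30.86004638671875), (141.78387451171875, 30.511707305908203), 14.201827049255371) [ 0.553 -0.03   0.071] 0.08
top 0.081 [284 191   7   8  34] ((563.7433471679688, -27.14141273498535), (17.454601287841797, 14.201106071472168), 10.843972206115723) [ 0.565 -0.028  0.084] 0.089
top 0.081 [285 218   7   8  43] ((500.3563537597656, -41.263092041015625), (16.94965171813965, 14.078434944152832), 11.504748344421387) [ 0.501 -0.042  0.084] 0.09
```

View pics/s5.png

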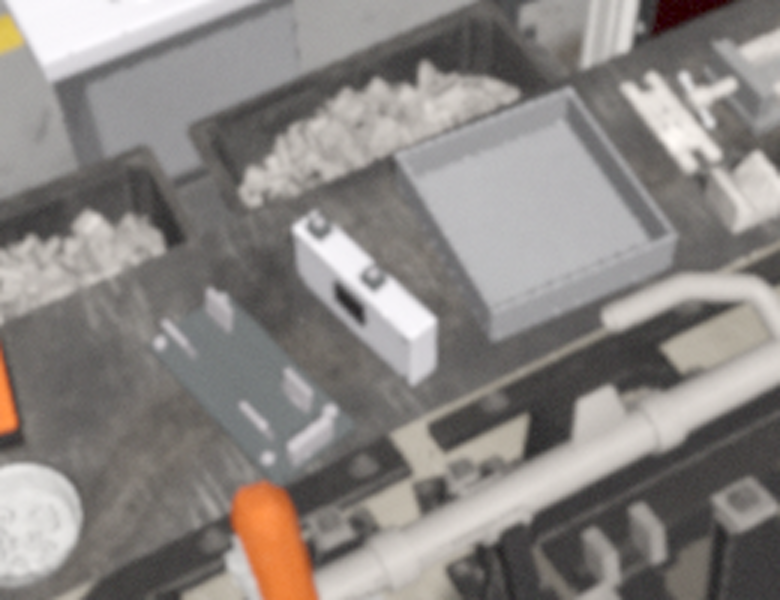

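The side view shows the magazine standing upright and intact on the table, between the cradle and the tray. Its top edge runs from about (315,225) to (420,325) and its rubber pad is at (350,300). I'll regrasp it there, further toward the closed end, with a smaller contact patch so that it pivots more readily.

```bash
python3 -m pendant '0.02 -0.055 0 0.024 0.4;0.02 -0.055 0 0 0.4;0.02 -0.055 0 0 0.4;0.023 -0.055 0 0 0.4;0 -0.009 -0.03 0 0.4;0 0 0 0 0.4;0 0 0 0 0.4' 40; python3 - <<'E'
from h import *
im,d,w=wrist(); z=w[...,2]
for lo,hi in((.062,.08),(.081,.095)):
    m=(z>lo)&(z<hi)&(w[...,0]<.66)&(abs(w[...,1]+.03)<.06); k,l,s,c=cv2.connectedComponentsWithStats(m.astype(np.uint8))
    for i in range(1,k):
        if s[i,4]>100: p=w[l==i]; print(lo,s[i],rect(p),p.mean(0).round(4))
print((w[200:245:6,283]*1000).round())
E
```

```text
time_s: 17.3
eef_pos: [0.5774, -0.0383, 0.201]
ee_rot: [-0.0, 0.992, 0.122, -0.0]
wrist_force: [0.1, 0.1, -0.0]
gripper_width: 0.7
grasp_force: 0.0
0.062 [ 253  143   30  141 3154] ((552.5152587890625, -27.189624786376953), (142.41578674316406, 27.35781478881836), 12.78825569152832) [ 0.5614 -0.0255  0.0711]
0.081 [258 198  17  19 303] ((565.7386474609375, -24.031627655029297), (17.36421012878418, 15.073531150817871), 13.334888458251953) [ 0.5659 -0.0242  0.0833]
0.081 [258 263  16  17 255] ((502.09552001953125, -38.57954788208008), (17.496692657470703, 14.899259567260742), 13.483662605285645) [ 0.5028 -0.0387  0.0834]
[[571. -39.  58.]
 [565. -41.  58.]
 [559. -42.  58.]
 [553. -44.  59.]
 [547. -45.  60.]
 [521. -52.   0.]
 [514. -53.   1.]
 [506. -55.  -1.]]
```

```bash
python3 -m pendant '-0.0052 0.0139 -0.02 -0.012 0.4;0 0 -0.04 0 0.2;0 0 -0.045 0 0.2;0 0 -0.04 0 0.2;0 0 -0.003 0 0.2;0 0 0 0 -1;0 0 0 0 -1;0 0 0 0 -1;0 0 0 0 -1' 40; python3 -m pendant '0 0 0.02 0 -1;0 0 0.04 0 -1;0 0 0.04 0 -1;0 0 0.03 0 -1;0 0 0 0 -1;0 0 0 0 -1'; python3 -c "from h import *;tilt()"
```

```text
time_s: 18.48
eef_pos: [0.5728, -0.0245, 0.0532]
ee_rot: [0.0, 0.993, 0.117, 0.001]
wrist_force: [-0.4, 0.3, 0.8]
gripper_width: 0.219
grasp_force: 0.0
time_s: 19.23
eef_pos: [0.5714, -0.0244, 0.181]
ee_rot: [-0.0, 0.993, 0.117, -0.001]
wrist_force: [-0.6, 0.9, -6.3]
gripper_width: 0.147
grasp_force: 40.0
N 1288 rect ((29.49370574951172, -25.001182556152344), (133.3482666015625, 233.91641235351562), 74.75274658203125)
-120 35 [113. 127.]
-105 4 [126. 129.]
-75 17 [-74.  -4.]
-60 141 [-67.  60.]
-45 143 [-59.  59.]
-30 167 [-57.  57.]
-15 197 [-52.  56.]
0 366 [-81.  54.]
15 109 [-75.  52.]
30 83 [-11.  10.]
45 26 [-10.  10.]
[-0.59  0.92 -6.32] [ 0.07  -0.045 -0.042] 0.147 40.0
```

```bash
sed -i 's/    for b in range/    if zmin<0: return\n    for b in range/' h.py
cat >> h.py <<'E'
def ang(lim=.08):
    """tilt from the white side face: direction of its long edges (PCA of housings is not needed)"""
    s=arm.observe(); e=s['eef_pos']; q=s['ee_rot']; R=Ro.from_quat(q[[1,2,3,0]]).as_matrix()
    im,d=viewer.get_image('side'); w=cloud(im,d,viewer.camera_info('side'))
    r=w-e; u=r@R[:,0]; v=r@R[:,1]; z=r[...,2]
    m=(abs(v)<.022)&(np.hypot(u,z)<.115)&(im.min(-1)>110)&~((abs(u)<.013)&(z>-.02))&(w[...,2]>.004)
    m=cv2.morphologyEx(m.astype(np.uint8),cv2.MORPH_OPEN,np.ones((2,2)))
    p=np.stack([u[m>0],z[m>0]],1)*1000
    print('ang rect',cv2.minAreaRect(p.astype(np.float32)),'low',p[p[:,1].argmin()].round(),'top',p[p[:,1].argmax()].round(),'uminmax',p[p[:,0].argmin()].round(),p[p[:,0].argmax()].round(),'F',s['wrist_force'].round(1),'w',round(s['gripper_width'],3))
E
python3 -c "from h import *;ang()"; python3 -m pendant '0 0 0 0 -1;0 0 0 0 -1' 25|tail -2;python3 -c "from h import *;ang()"; python3 -m pendant '0 0 0 0 -1;0 0 0 0 -1' 18|tail -2;python3 -c "from h import *;ang()"
```

```text
ang rect ((-2.4540634155273438, -56.03387451171875), (347.03961181640625, 122.38664245605469), 61.782657623291016) low [nan nan] top [nan nan] uminmax [nan nan] [nan nan] F [ 0.7  1.5 -5.9] w 0.146
gripper_width: 0.157
grasp_force: 25.0
ang rect ((-11.623594284057617, -46.704498291015625), (342.6515197753906, 127.84434509277344), 66.66984558105469) low [nan nan] top [nan nan] uminmax [nan nan] [nan nan] F [ 0.3  0.1 -5.4] w 0.157
gripper_width: 0.158
grasp_force: 18.0
ang rect ((-2.1750564575195312, -54.704254150390625), (342.39208984375, 122.09381103515625), 61.765743255615234) low [nan nan] top [nan nan] uminmax [nan nan] [nan nan] F [-0.1  0.1 -5.4] w 0.158
```

```bash
sed -i '/MORPH_OPEN/d' h.py; sed -i 's/p=np.stack(\[u\[m>0\],z\[m>0\]\],1)\*1000/k,l,st,_=cv2.connectedComponentsWithStats(m.astype(np.uint8)); m=l==1+st[1:,4].argmax(); p=np.stack([u[m],z[m]],1)*1000; print(len(p))/' h.py
python3 -c "from h import *;ang()"; python3 -m pendant '0 0 0 0 -1;0 0 0 0 -1' 14|tail -2;python3 -c "from h import *;ang()"
```

```text
856
ang rect ((-14.840835571289062, -24.73975372314453), (143.7050018310547, 75.24508666992188), 5.668127536773682) low [-80. -67.] top [47. 18.] uminmax [-83. -66.] [ 59. -39.] F [-0.5 -0.4 -5.9] w 0.162
gripper_width: 0.162
grasp_force: 14.0
859
ang rect ((-13.997451782226562, -23.258991241455078), (141.57150268554688, 78.30259704589844), 4.290937900543213) low [-76. -66.] top [35. 20.] uminmax [-82. -64.] [ 59. -50.] F [-0.3 -0.5 -5.7] w 0.162
```

```bash
python3 -m pendant '0 0 -0.03 0 -1;0 0 -0.03 0 -1;0 0 0 0 -1' 14|tail -2;python3 -m pendant '0 0 0 0 -1;0 0 0 0 -1' 10|tail -2;python3 -c "from h import *;ang()";python3 -m pendant '0 0 0 0 -1;0 0 0 0 -1' 8.5|tail -2;python3 -c "from h import *;ang()"
```

```text
gripper_width: 0.165
grasp_force: 14.0
gripper_width: 0.162
grasp_force: 10.0
851
ang rect ((-7.066368103027344, -26.943660736083984), (145.47161865234375, 75.84919738769531), 14.778474807739258) low [-58. -76.] top [52. 28.] uminmax [-69. -76.] [ 69. -42.] F [-0.  -0.2 -5.6] w 0.162
gripper_width: 0.162
grasp_force: 8.5
936
ang rect ((0.5576171875, -26.51504898071289), (144.77444458007812, 72.97152709960938), 22.81546401977539) low [-46. -85.] top [51. 33.] uminmax [-61. -58.] [ 78. -29.] F [ 0.5  0.2 -5.8] w 0.162
```

The magazine slid in this grip and now hangs only about 23° down, because the grip is above the balance height. I'll set it down level and take the better grip (x ≈ 22, about 48 mm up). Then I can turn it by bracing the mouth corner against the edge of the cradle's base plate.

```bash
python3 -m pendant '0 0 -0.02 0 -1;0 0 -0.013 0 -1;0.007 0.0017 -0.004 0 -1;0.007 0.0017 -0.005 0 -1;0.007 0.0017 -0.007 0 -1;0.007 0.0017 -0.009 0 -1;0 0 -0.004 0 -1;0 0 0 0 -1' 10;python3 -c "from h import *;ang()"
```

```text
time_s: 22.25
eef_pos: [0.601, -0.0175, 0.0604]
ee_rot: [-0.0, 0.993, 0.117, 0.0]
wrist_force: [1.0, 0.8, -1.2]
gripper_width: 0.167
grasp_force: 10.0
522
ang rect ((-0.032741546630859375, -20.868408203125), (70.52928924560547, 104.66818237304688), 89.83061218261719) low [ 31. -56.] top [17. 14.] uminmax [-52. -47.] [52. -4.] F [ 1.   0.8 -1.2] w 0.167
```

```bash
python3 -m pendant '0 0 0 0 0.4;0 0 0 0 0.4;0 0 0 0 0.4;0 0 0.05 0 0.4;0 0 0.05 0 0.4;0 0 0.03 0 0.4;0 0 0 0 0.4' ;cat >>h.py <<'E'
def mag(cams=('wrist','top','side'),x0=.4,x1=.68,y0=-.09,y1=.04,t=.071):
    H=[]
    for n in cams:
        if n=='wrist': im,d,w=wrist()
        else: im,d=viewer.get_image(n); w=cloud(im,d,viewer.camera_info(n))
        z=w[...,2]; roi=(w[...,0]>x0)&(w[...,0]<x1)&(w[...,1]>y0)&(w[...,1]<y1)
        for lo,hi in((t-.007,t+.007),(t+.01,t+.022)):
            m=roi&(z>lo)&(z<hi); k,l,s,c=cv2.connectedComponentsWithStats(m.astype(np.uint8))
            for i in range(1,k):
                if s[i,4]>25: p=w[l==i]; print(n,s[i,4],np.round(np.hstack(rect(p)),1),p.mean(0).round(4))
E
python3 -c "from h import *;mag()"
```

```text
time_s: 23.18
eef_pos: [0.6016, -0.0177, 0.1929]
ee_rot: [0.0, 0.993, 0.117, 0.002]
wrist_force: [-0.1, 0.1, 0.4]
gripper_width: 0.699
grasp_force: 0.0
wrist 3300 [582.  -20.5 142.2  26.6  13.6] [ 0.5913 -0.0185  0.071 ]
wrist 316 [595.4 -17.6  17.4  14.7  12.9] [ 0.5956 -0.0175  0.0833]
wrist 277 [531.9 -32.7  17.1  15.5  13.2] [ 0.5322 -0.0327  0.0833]
side 525 [582.  -22.8 142.9  27.6  13.5] [ 0.5897 -0.0229  0.0706]
side 35 [532.  -35.1  16.9  16.9   1.2] [ 0.5313 -0.0355  0.0837]
side 40 [594.4 -20.4  17.8  15.2  20.4] [ 0.595  -0.0206  0.0838]
```

```bash
python3 -m pendant '-0.008 -0.001 -0.03 0 0.2;0 0 -0.05 0 0.2;0 0 -0.04 0 0.2;0 0 -0.027 0 0.2;0 0 0 0 0.2;0 0 0 0 -1;0 0 0 0 -1;0 0 0 0 -1;0 0 0 0 -1' 40; python3 -m pendant '0 0 0.02 0 -1;0 0 0.04 0 -1;0 0 0.05 0 -1;0 0 0.05 0 -1;-0.01 -0.005 0 0.15 -1;-0.01 -0.005 0 0.175 -1;-0.01 -0.005 0 0.175 -1;-0.01 -0.007 0 0.175 -1;-0.01 -0.007 0 0.175 -1;-0.012 -0.009 0 0.175 -1';python3 -m pendant '0 0 0 0.175 -1;0 0 -0.02 0.175 -1;0 0 -0.04 0.175 -1;0 0 0 0.009 -1;0 0 0 0 -1' 15; python3 -c "from h import *;ang();print(arm.observe()['q'].round(2))"
```

```text
time_s: 24.45
eef_pos: [0.5929, -0.0189, 0.0442]
ee_rot: [0.0, 0.993, 0.117, 0.001]
wrist_force: [0.8, -0.8, 4.9]
gripper_width: 0.271
grasp_force: 40.0
time_s: 25.7
eef_pos: [0.5293, -0.0567, 0.2029]
ee_rot: [-0.0, 0.807, 0.591, -0.001]
wrist_force: [-0.1, 0.7, -6.2]
gripper_width: 0.272
grasp_force: 40.0
time_s: 26.32
eef_pos: [0.5305, -0.0565, 0.144]
ee_rot: [-0.0, 0.626, 0.78, -0.0]
wrist_force: [0.2, 0.5, -5.4]
gripper_width: 0.275
grasp_force: 15.0
872
ang rect ((-1.7852935791015625, -6.074577331542969), (140.9792938232422, 90.66007995605469), 20.00912094116211) low [-48. -68.] top [-19.  21.] uminmax [-77.  -3.] [ 78. -19.] F [ 0.2  0.5 -5.4] w 0.275
[ 0.27  0.47 -0.37  2.07  0.27  0.65 -0.07]
```

```bash
python3 -m pendant '0 0 -0.02 0 -1;0 0 0 0 -1;0 0 0 0 -1' 9|tail -1;python3 -c "from h import *;ang()";python3 -m pendant '0 0 0 0 -1;0 0 0 0 -1;0 0 0 0 -1' 7.5|tail -1;python3 -c "from h import *;ang()"
```

```text
grasp_force: 9.0
811
ang rect ((-3.5929718017578125, -9.802070617675781), (133.2944793701172, 89.39540100097656), 25.013126373291016) low [-42. -77.] top [-13.  19.] uminmax [-75.  -9.] [ 73. -16.] F [-0.2 -0.3 -5. ] w 0.277
grasp_force: 7.5
821
ang rect ((-3.2372817993164062, -9.05523681640625), (134.16177368164062, 88.4164810180664), 24.137008666992188) low [-46. -75.] top [-14.  19.] uminmax [-76.  -9.] [ 74. -17.] F [-0.5 -0.1 -6.9] w 0.274
```

```bash
python3 -m pendant '-0.0026 0.0117 0 0 -1;0 0 -0.024 0 -1;0 0 -0.02 0 -1;0 0 -0.003 0 -1;0.0015 -0.006 0 0 -1;0.0025 -0.0112 0.0055 0 -1;0.0027 -0.012 0.0045 0 -1;0.0029 -0.0127 0.0035 0 -1;0 0 0 0 -1' 14;python3 -c "from h import *;ang()"
```

```text
time_s: 28.35
eef_pos: [0.538, -0.0885, 0.0905]
ee_rot: [0.001, 0.625, 0.78, 0.0]
wrist_force: [-0.6, 1.5, -3.0]
gripper_width: 0.267
grasp_force: 14.0
942
ang rect ((-18.47005271911621, -51.240760803222656), (112.37044525146484, 106.02288055419922), 62.85387420654297) low [-62. -86.] top [-13.   9.] uminmax [-83. -79.] [ 53. -28.] F [-0.6  1.5 -3. ] w 0.267
```

```bash
python3 - <<'E'
from h import *
im,d=viewer.get_image('side')
cv2.imwrite('pics/s8.png',cv2.resize(im[130:290,150:350,::-1],None,fx=4,fy=3.75,interpolation=cv2.INTER_CUBIC))
E
```

```text
(no output)
```

View pics/s8.png

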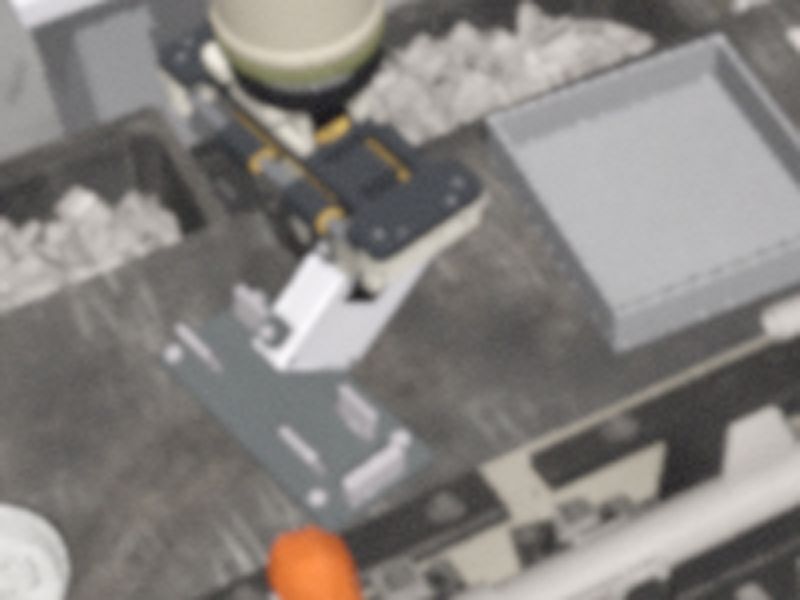

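The view shows the magazine tipped to about 45°, its lower mouth corner braced at the plate edge near (360,365) and its mouth over the cradle gap near (280,345). It's working, so I'll continue the arc.

```bash
python3 -m pendant '0.0029 -0.013 0.0012 0 -1;0.0029 -0.013 -0.001 0 -1;0.0029 -0.013 -0.0025 0 -1;0.0028 -0.0125 -0.004 0 -1;0 0 -0.002 0 -1;0 0 0 0 -1' 14; python3 -m pendant '0 0 0 0 -1;0 0 0 0 -1;0 0 0.03 0 -1;0 0 0.04 0 -1;0 0 0.04 0 -1;0 0 0 0 -1' 55;python3 -c "from h import *;ang()"
```

```text
time_s: 29.2
eef_pos: [0.549, -0.1384, 0.0815]
ee_rot: [0.0, 0.625, 0.781, 0.0]
wrist_force: [-0.1, -1.6, 3.5]
gripper_width: 0.266
grasp_force: 14.0
time_s: 29.95
eef_pos: [0.5497, -0.138, 0.1932]
ee_rot: [0.001, 0.624, 0.781, 0.001]
wrist_force: [0.2, 0.4, -6.3]
gripper_width: 0.232
grasp_force: 55.0
901
ang rect ((3.234315872192383, -14.665580749511719), (123.86614227294922, 91.60214233398438), 40.78248596191406) low [-18. -84.] top [-14.  10.] uminmax [-61. -31.] [80. -9.] F [ 0.2  0.4 -6.3] w 0.232
```

```bash
python3 - <<'E'
from h import *
im,d=viewer.get_image('side')
cv2.imwrite('pics/s9.png',cv2.resize(im[100:260,150:350,::-1],None,fx=4,fy=3.75,interpolation=cv2.INTER_CUBIC))
E
```

```text
(no output)
```

View pics/s9.png

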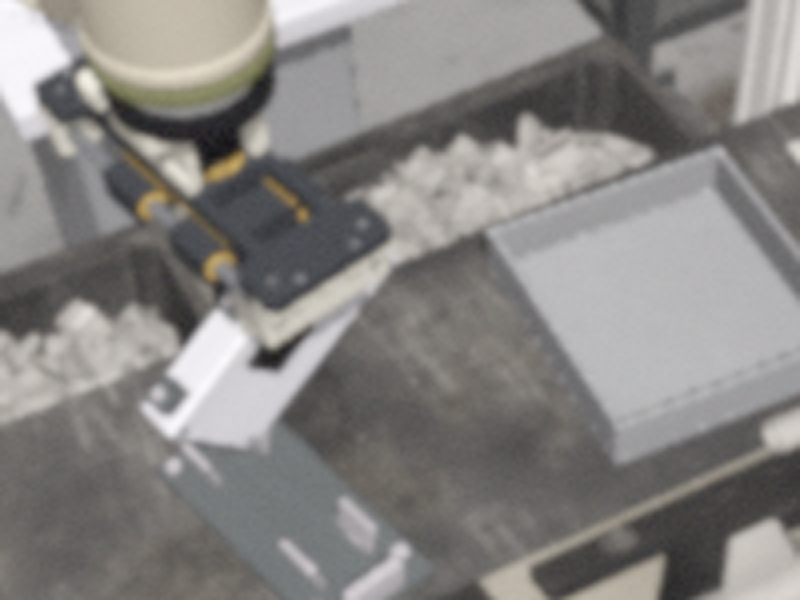

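The tilt stayed near 40–45°, so the corner must have ridden over the plate edge. I'll re-engage and check the force more often this time.

```bash
cat >>h.py <<'E'
def cor():
    s=arm.observe(); e=s['eef_pos']; q=s['ee_rot']; R=Ro.from_quat(q[[1,2,3,0]]).as_matrix()
    im,d=viewer.get_image('side'); w=cloud(im,d,viewer.camera_info('side'))
    r=w-e; u=r@R[:,0]; v=r@R[:,1]; z=r[...,2]
    m=(abs(v)<.021)&(np.hypot(u,z)<.12)&(im.min(-1)>100)&(z<.0)&(w[...,2]>.004)
    k,l,st,_=cv2.connectedComponentsWithStats(m.astype(np.uint8)); m=l==1+st[1:,4].argmax(); p=np.stack([u[m],z[m]],1)*1000
    L=p[np.argsort(p[:,1])[:4]].mean(0); U=p[np.argsort(p[:,0])[:4]].mean(0); X=p[np.argsort(-p[:,0])[:4]].mean(0)
    print('low',L.round(),'umin',U.round(),'umax',X.round(),'theta',np.degrees(np.arctan2(L[0]-U[0],U[1]-L[1])).round(1),np.degrees(np.arctan2(X[1]-L[1],X[0]-L[0])).round(1),'F',s['wrist_force'].round(1),'T',s['torque'].round(2),e.round(4),round(s['gripper_width'],3))
E
python3 -m pendant '-0.004 0.018 0 0 -1;-0.0055 0.025 -0.02 0 -1;-0.006 0.027 -0.03 0 -1;-0.0012 0.0042 -0.03 0 -1;0 0 -0.02 0 -1;0 0 0 0 -1';python3 -c "from h import *;cor()"; python3 -m pendant '0 0 -0.003 0 -1;0 0 0 0 -1' 12;python3 -c "from h import *;cor()"
```

```text
time_s: 30.8
eef_pos: [0.5301, -0.0626, 0.0893]
ee_rot: [-0.002, 0.624, 0.782, -0.001]
wrist_force: [0.1, -0.1, -4.9]
gripper_width: 0.227
grasp_force: 54.9
low [-50. -85.] umin [-89. -79.] umax [ 53. -27.] theta 80.5 29.1 F [ 0.1 -0.1 -4.9] T [-0.16 -0.15  0.02] [ 0.5301 -0.0626  0.0893] 0.227
time_s: 31.1
eef_pos: [0.5325, -0.064, 0.0891]
ee_rot: [0.0, 0.624, 0.781, 0.0]
wrist_force: [-0.2, -0.3, -0.7]
gripper_width: 0.185
grasp_force: 0.1
low [-58. -85.] umin [-90. -78.] umax [ 53. -44.] theta 77.7 20.0 F [-0.2 -0.3 -0.7] T [-0.03 -0.1  -0.01] [ 0.5325 -0.064   0.0891] 0.185
```

The grip was lost while the corner rested on the table. I'll open, let it settle and locate it.

```bash
python3 -m pendant '0 0 0 0 0.3;0 0 0.0 0 0.4;0 0 0.03 0 0.4;0 0 0.05 0 0.4;0 0 0.05 0 0.4;0 0 0 0 0.4' 40;python3 -c "from h import *;mag(('wrist','top','side'),y0=-.12,y1=.06)"
```

```text
time_s: 31.9
eef_pos: [0.5344, -0.0642, 0.2225]
ee_rot: [0.003, 0.625, 0.781, 0.002]
wrist_force: [-0.8, -0.4, -0.3]
gripper_width: 0.696
grasp_force: 0.0
wrist 3165 [522.7 -29.7  26.9 141.4  12.3] [ 0.5212 -0.0215  0.0709]
wrist 308 [520.2 -17.1  15.3  17.   12.7] [ 0.5202 -0.017   0.0833]
wrist 254 [533.8 -80.8  15.2  17.   12.5] [ 0.5341 -0.0804  0.0833]
top 257 [514.6   4.7  27.5  61.6  10.9] [0.5127 0.009  0.0701]
top 34 [519.2 -18.7  14.5  14.   10.8] [ 0.5192 -0.0184  0.084 ]
side 513 [523.1 -31.3  29.  143.   12.7] [ 0.5251 -0.0303  0.0705]
side 39 [520.8 -19.   16.3  16.8  13.3] [ 0.5217 -0.019   0.0836]
side 42 [535.3 -83.7  16.7  17.4  12.8] [ 0.5354 -0.0838  0.0834]
```

It's upright again, next to the plate edge, with its mouth about 4 mm from it. This time I'll grip near the pad centre with the fingertips, for a firm hold and palm clearance, and roll it about the corner from level.

```bash
python3 -m pendant '-0.0121 0.0382 -0.01 0 0.2;0 0 -0.05 0 0.2;0 0 -0.05 0 0.2;0 0 -0.045 0 0.2;0 0 -0.0155 0 0.2;0 0 0 0 -1;0 0 0 0 -1;0 0 0 0 -1;0 0 0 0 -1' 30; python3 -m pendant '0.0011 -0.0049 0.0005 0 -1;0.0021 -0.0093 0.0125 0 -1;0.0025 -0.011 0.0105 0 -1;0 0 0 0 -1';python3 -c "from h import *;cor()"
```

```text
time_s: 33.17
eef_pos: [0.5213, -0.026, 0.0493]
ee_rot: [0.001, 0.625, 0.781, 0.001]
wrist_force: [1.1, 0.4, 4.9]
gripper_width: 0.264
grasp_force: 30.0
time_s: 33.67
eef_pos: [0.5261, -0.0531, 0.0721]
ee_rot: [0.001, 0.625, 0.78, -0.0]
wrist_force: [1.3, 0.8, -5.7]
gripper_width: 0.245
grasp_force: 30.0
low [-25. -68.] umin [-102.  -62.] umax [ 81. -36.] theta 85.7 16.7 F [ 1.3  0.8 -5.7] T [ 0.03 -0.12  0.02] [ 0.5261 -0.0531  0.0721] 0.245
```

```bash
python3 -m pendant '0.0029 -0.0129 0.0055 0 -1;0.0031 -0.014 0.006 0 -1;0 0 0 0 -1';python3 -c "from h import *;cor()"; python3 -m pendant '0.0033 -0.015 0.0035 0 -1;0 0 0 0 -1'|grep force;python3 -c "from h import *;cor()"
```

```text
time_s: 34.1
eef_pos: [0.5324, -0.0798, 0.0836]
ee_rot: [0.001, 0.625, 0.78, 0.0]
wrist_force: [-0.3, 1.5, -0.5]
gripper_width: 0.224
grasp_force: 32.9
low [-20. -79.] umin [-93. -74.] umax [ 65. -36.] theta 85.8 26.7 F [-0.3  1.5 -0.5] T [ 0.48  0.1  -0.01] [ 0.5324 -0.0798  0.0836] 0.224
wrist_force: [-1.0, 2.6, -0.8]
grasp_force: 42.5
low [-54. -83.] umin [-90. -78.] umax [ 54. -29.] theta 83.0 26.2 F [-1.   2.6 -0.8] T [ 0.61  0.01 -0.05] [ 0.5354 -0.0939  0.0867] 0.166
```

The fingers are sliding off the pads here. A free table edge would work better: lower the mouth end past the edge so the edge lifts the closed end. I'll check the stored depth for a suitable edge, which costs no robot time.

```bash
python3 - <<'E'
from h import *
z=np.load("pics/top0.npz"); w=cloud(z['im'],z['d'],viewer.camera_info('top')).reshape(-1,3)
z=np.load("pics/side0.npz"); w2=cloud(z['im'],z['d'],viewer.camera_info('side')).reshape(-1,3)
w=np.vstack([w,w2])
w=w[np.isfinite(w[:,0])&(w[:,2]<.5)]
ys=np.arange(.32,-.62,-.04)
print('      ',[round(float(y)*100) for y in ys])
for xa in np.arange(.62,.26,-.02):
    r=[]
    for ya in ys:
        q=w[(w[:,0]>xa)&(w[:,0]<xa+.02)&(w[:,1]>ya)&(w[:,1]<ya+.04),2]
        r.append(round(float(q.max())*1000) if len(q) else None)
    print(round(xa,2),r)
E
```

```text
[32, 28, 24, 20, 16, 12, 8, 4, 0, -4, -8, -12, -16, -20, -24, -28, -32, -36, -40, -44, -48, -52, -56, -60]
0.62 [39, 38, 6, 49, 49, 48, 49, 48, 5, 7, 6, 81, 84, 11, 8, 5, 31, 33, 31, 6, 4, None, None, None]
0.6 [39, 41, 5, 47, 9, 42, 49, 49, 4, 5, 5, 82, 83, 12, 6, 5, 33, 18, 31, 5, 5, None, None, -749]
0.58 [38, 40, 5, 48, 8, 10, 8, 50, 6, 6, 6, 82, 87, 14, 5, 6, 30, 19, 30, 6, 5, None, None, -756]
0.56 [4, 4, 5, 48, 8, 8, 9, 48, 6, 5, 6, 65, 96, 12, 6, 6, 32, 22, 33, 5, 6, None, None, -752]
0.54 [9, 13, 4, 48, 9, 9, 9, 48, 4, 5, 7, 13, 90, 66, 7, 6, 31, 33, 31, 6, 6, None, None, -753]
0.52 [31, 25, 5, 50, 10, 10, 9, 49, 4, 5, 5, 11, 83, 80, 5, 6, 35, 38, 6, 5, 6, None, None, -752]
0.5 [45, 45, 5, 47, 10, 9, 8, 50, 5, 5, 4, 14, 99, 88, 6, 5, 37, 41, 39, 39, 39, -62, -142, -755]
0.48 [46, 51, 4, 47, 11, 10, 8, 50, 5, 6, 5, 11, 93, 92, 5, 5, 39, 40, 41, 40, 36, -62, -167, -748]
0.46 [11, 11, 4, 47, 10, 9, 9, 50, 6, 6, 5, 11, 13, 7, 4, 8, 38, 40, 40, 39, 33, -61, -163, -750]
0.44 [12, 13, 5, 48, 47, 48, 49, 49, 6, 6, 6, 5, 6, 5, 6, 4, 39, 41, 41, 39, 5, -63, -165, -748]
0.42 [4, 6, 4, 
[... 235 characters left out ...]
-80, -45, -50, -29, -43, -50, -51, -67, -63, -167, -748]
0.36 [-167, -63, -63, -58, -49, -34, -39, -39, -47, -74, -61, -62, -94, -76, -54, -37, -33, -35, -53, -67, -70, -61, -164, -747]
0.34 [-166, -63, -61, -57, -52, -40, -42, -37, -48, -68, -62, -63, -93, -65, -51, -42, -41, -41, -59, -60, -74, -60, -168, -751]
0.32 [-168, -64, -62, -62, -64, -56, -47, -47, -56, -83, -60, -61, -73, -49, -49, -45, -48, -47, -44, -65, -80, -61, -167, -745]
0.3 [-166, -63, -63, -70, -53, -52, -49, -48, -61, -91, -61, -62, -79, -54, -56, -52, -59, -48, -45, -67, -91, -61, -167, 234]
0.28 [-168, -65, -61, -82, -80, -62, -59, -70, -73, -89, -63, -62, -100, -83, -69, -61, -60, -56, -53, -71, -90, -63, -167, -750]
```

The front edge isn't usable, but the fixture's front bar (about 92 mm high at x ≈ 0.698) can lift the closed end. I'll release, regrasp, yaw back and push down there.

```bash
python3 -m pendant '0 0 0 0 0.3;0 0 0 0 0.4;-0.004 0.02 0.05 0 0.4;-0.004 0.02 0.05 0 0.4;0 0 0.02 0 0.4' 40;python3 -c "from h import *;mag(('wrist','side'),y0=-.16,y1=.06)"
```

```text
time_s: 35.08
eef_pos: [0.5279, -0.0512, 0.2095]
ee_rot: [0.001, 0.623, 0.782, 0.001]
wrist_force: [0.1, -0.4, -0.5]
gripper_width: 0.654
grasp_force: 0.0
wrist 3338 [519.3 -22.   26.8 140.4  12.6] [ 0.5177 -0.0136  0.071 ]
wrist 332 [516.7  -9.2  15.7  17.4  12.7] [ 0.5166 -0.0089  0.0833]
wrist 281 [531.1 -72.8  14.6  17.7  12.5] [ 0.531  -0.0725  0.0833]
side 517 [519.2 -23.5  31.5 143.2  13. ] [ 0.522  -0.0234  0.0707]
side 36 [516.6 -11.7  15.   17.3  25.3] [ 0.5175 -0.0121  0.0839]
side 38 [531.  -75.3  15.   16.1   7.7] [ 0.5318 -0.0756  0.0838]
```

```bash
python3 -m pendant '-0.0106 0.0425 -0.03 0 0.2;0 0 -0.055 0 0.2;0 0 -0.05 0 0.2;0 0 -0.025 0 0.2;0 0 0 0 0.2;0 0 0 0 -1;0 0 0 0 -1;0 0 0 0 -1;0 0 0 0 -1;0 0 0.02 0 -1' 45; python3 -m pendant '0 0 0.04 0 -1;0 0 0.05 -0.175 -1;0 0 0 -0.18 -1;0.01 -0.003 0 -0.18 -1;0.015 -0.006 0 -0.18 -1;0.02 -0.006 0 -0.18 -1;0.02 -0.006 0 -0.18 -1;0.02 -0.006 0 -0.18 -1;0.025 -0.006 0 -0.18 -1;0.021 -0.0065 0 -0.13 -1';python3 -c "from h import *;ang();print(arm.observe()['eef_pos'],arm.observe()['ee_rot'])"
```

```text
time_s: 36.42
eef_pos: [0.5154, -0.0106, 0.0659]
ee_rot: [-0.001, 0.624, 0.781, -0.001]
wrist_force: [-0.8, -1.4, -5.4]
gripper_width: 0.267
grasp_force: 45.0
time_s: 37.67
eef_pos: [0.6475, -0.05, 0.1559]
ee_rot: [-0.0, 0.994, 0.111, -0.001]
wrist_force: [0.4, 0.0, -6.4]
gripper_width: 0.264
grasp_force: 45.0
873
ang rect ((12.463512420654297, -38.79930877685547), (126.3166732788086, 121.44123077392578), 18.60338592529297) low [ 36. -92.] top [55. 28.] uminmax [-53. -42.] [ 90. -71.] F [ 0.4  0.  -6.4] w 0.264
[ 0.65041773 -0.05092331  0.15590917] [2.37884595e-04 9.94127638e-01 1.08211984e-01 5.90276683e-04]
```

```bash
python3 -m pendant '0 0 -0.008 0 -1;0 0 -0.012 0 -1;0 0 -0.012 0 -1;0 0 -0.012 0 -1' 14;python3 -m pendant '0 0 -0.01 0 -1;0 0 -0.006 0 -1;0 0 0 0 -1'; python3 -c "from h import *;cor()"
```

```text
time_s: 38.22
eef_pos: [0.6452, -0.05, 0.1116]
ee_rot: [-0.0, 0.994, 0.114, -0.002]
wrist_force: [-9.6, 1.0, 4.2]
gripper_width: 0.275
grasp_force: 14.1
time_s: 38.6
eef_pos: [0.645, -0.0509, 0.0953]
ee_rot: [0.0, 0.994, 0.113, -0.002]
wrist_force: [-5.2, -2.3, -3.1]
gripper_width: 0.278
grasp_force: 14.0
low [-26. -86.] umin [-53. -59.] umax [ 67. -15.] theta 45.3 37.6 F [-5.2 -2.3 -3.1] T [-0.55  1.24 -0.13] [ 0.645  -0.0509  0.0953] 0.278
```

Now about 45°, with the mouth corner just above the table. Next I'll touch down and drag toward the robot to steepen it.

```bash
python3 -m pendant '0 0 -0.004 0 -1;0 0 -0.003 0 -1;-0.008 -0.0018 0 0 -1;-0.0127 -0.0028 0.0015 0 -1;0 0 0 0 -1'; python3 -c "from h import *;cor()";python3 -m pendant '-0.0127 -0.0028 0 0 -1;0 0 0 0 -1'; python3 -c "from h import *;cor()"
```

```text
time_s: 39.28
eef_pos: [0.6256, -0.0552, 0.0913]
ee_rot: [0.0, 0.994, 0.113, -0.0]
wrist_force: [-0.6, -0.6, 2.3]
gripper_width: 0.278
grasp_force: 14.0
low [ -2. -83.] umin [-54. -50.] umax [47. -5.] theta 56.9 58.2 F [-0.6 -0.6  2.3] T [-0.4   0.25 -0.04] [ 0.6256 -0.0552  0.0913] 0.278
time_s: 39.58
eef_pos: [0.6125, -0.0576, 0.0908]
ee_rot: [-0.0, 0.994, 0.114, -0.001]
wrist_force: [-1.0, -0.5, -0.5]
gripper_width: 0.276
grasp_force: 14.0
low [ 17. -86.] umin [-50. -43.] umax [50. -3.] theta 57.6 68.5 F [-1.  -0.5 -0.5] T [-0.24  0.4  -0.06] [ 0.6125 -0.0576  0.0908] 0.276
```

```bash
python3 -m pendant '-0.0127 -0.0028 -0.001 0 -1;-0.0127 -0.0028 -0.003 0 -1;-0.006 -0.0013 -0.002 0 -1;0 0 0 0 -1'; python3 -c "from h import *;cor()"; python3 -m pendant '0 0 0 0 -1;0 0 0 0 -1;0 0 0.03 0 -1;0 0 0.05 0 -1;0 0 0.04 0 -1;-0.01 0.03 0.01 0 -1;-0.02 0.05 0 0 -1;-0.02 0.05 0 0 -1;-0.005 0.05 0 0 -1;0 0.014 0 0 -1' 58; python3 -c "from h import *;cor()"
```

```text
time_s: 40.12
eef_pos: [0.5814, -0.0645, 0.0848]
ee_rot: [-0.0, 0.994, 0.114, -0.001]
wrist_force: [-1.3, -0.1, -2.1]
gripper_width: 0.279
grasp_force: 14.0
low [ 31. -79.] umin [-30. -51.] umax [61. -2.] theta 64.8 69.0 F [-1.3 -0.1 -2.1] T [-0.05  0.41 -0.02] [ 0.5814 -0.0645  0.0848] 0.279
time_s: 41.42
eef_pos: [0.5269, 0.1338, 0.215]
ee_rot: [-0.001, 0.993, 0.116, -0.0]
wrist_force: [0.2, -1.0, -5.5]
gripper_width: 0.269
grasp_force: 58.0
low [ 46. -82.] umin [-31. -51.] umax [61. -1.] theta 67.7 79.5 F [ 0.2 -1.  -5.5] T [-0.07  0.07  0.02] [0.5269 0.1338 0.215 ] 0.269
```

It's about 70–80° down over the tray and firmly held. Lowering and shaking.

```bash
python3 -m pendant '0 0 -0.045 0 -1;0 0 0.04 0 -1;0 0 -0.04 0 -1;0 0 0.04 0 -1;0 0 -0.04 0 -1;0 0 0.04 0 -1;0 0 -0.04 0 -1;0 0 0.04 0 -1;0 0 0 0 -1;0 0 0 0 -1' 60; python3 -c "from h import *;cor()"
```

```text
time_s: 42.72
eef_pos: [0.5279, 0.1287, 0.2099]
ee_rot: [0.0, 0.994, 0.113, 0.0]
wrist_force: [-0.5, -0.8, -4.5]
gripper_width: 0.276
grasp_force: 60.0
low [ 46. -84.] umin [-32. -50.] umax [61. -3.] theta 66.8 79.4 F [-0.5 -0.8 -4.5] T [ 0.02  0.1  -0.02] [0.5279 0.1287 0.2099] 0.276
```

```bash
python3 -m pendant '0 0 -0.045 0 -1;0 0 0.045 0 -1;0 0 -0.045 0 -1;0 0 0.045 0 -1;0 0 -0.045 0 -1;0 0 0.045 0 -1;0 0 -0.045 0 -1;0 0 0.045 0 -1;0 0 0 0 -1;0 0 0 0 -1' | grep -E "time|wrist|pos|width"; python3 -c "from h import *;cor();
print(np.mean([ (viewer.get_image('side'),arm.observe()['wrist_force'])[1] for _ in range(4)],0))"
```

```text
time_s: 44.02
eef_pos: [0.5273, 0.1294, 0.2096]
wrist_force: [-0.5, -0.8, -4.8]
gripper_width: 0.274
low [ 42. -84.] umin [-31. -52.] umax [61. -3.] theta 66.5 76.9 F [-0.5 -0.8 -4.8] T [-0.03  0.15 -0.  ] [0.5273 0.1294 0.2096] 0.274
[-0.01803767 -0.0708795  -3.6103749 ]
```

```bash
python3 -m pendant '0 0 0.055 0 -1;0 0 -0.06 0 -1;0 0 0.06 0 -1;0 0 -0.06 0 -1;0 0 0.06 0 -1;0 0 -0.06 0 -1;0 0 0.06 0 -1;0 0 -0.06 0 -1;0 0 0 0 -1;0 0 0 0 -1' | grep -E "time|wrist|pos|width"; python3 -c "from h import *;cor();
print(np.mean([ (viewer.get_image('side'),arm.observe()['wrist_force'])[1] for _ in range(4)],0))"
```

```text
time_s: 45.52
eef_pos: [0.5279, 0.1297, 0.2057]
wrist_force: [0.1, 0.8, -3.4]
gripper_width: 0.278
low [ 45. -82.] umin [-31. -51.] umax [61. -3.] theta 68.1 78.8 F [ 0.1  0.8 -3.4] T [ 0.02  0.12 -0.01] [0.5279 0.1297 0.2057] 0.278
[ 0.1793939 -0.0582231 -4.2142137]
```

```bash
python3 -m pendant '0 0 0.0625 0 -1;0 0 -0.0625 0 -1;0 0 0.0625 0 -1;0 0 -0.0625 0 -1;0 0 0.0625 0 -1;0 0 -0.0625 0 -1;0 0 0.04 0 -1;0 0 -0.04 0 -1;0 0 0.04 0 -1;0 0 -0.04 0 -1' | grep -E "pos"; python3 -m pendant '0 0 0.05 0 -1;0 0 -0.05 0 -1;0 0 0.05 0 -1;0 0 -0.05 0 -1;0 0 0.05 0 -1;0 0 -0.05 0 -1;0 0 0 0 -1;0 0 0 0 -1' | grep -E "time|wrist|pos|width"; python3 -c "from h import *
print(np.mean([ (viewer.get_image('side'),arm.observe()['wrist_force'])[1] for _ in range(5)],0))
im,d=viewer.get_image('top');w=cloud(im,d,viewer.camera_info('top'))
m=(abs(w[...,0]-.536)<.08)&(abs(w[...,1]-.139)<.075)&(w[...,2]>.012)&(w[...,2]<.04)
k,l,s,c=cv2.connectedComponentsWithStats(m.astype(np.uint8))
for i in range(1,k):
  if s[i,4]>15: print(s[i],rect(w[l==i]),np.nanmedian(w[l==i][:,2]))"
```

```text
eef_pos: [0.5317, 0.1309, 0.2097]
time_s: 48.02
eef_pos: [0.528, 0.1298, 0.2061]
wrist_force: [0.4, -0.0, -2.4]
gripper_width: 0.276
[ 0.12815291 -0.65227106 -2.87381933]
[199 199  24  22 134] ((506.09112548828125, 158.19837951660156), (57.7221794128418, 45.73470687866211), 83.85550689697266) 0.013980319265066377
```

Wrist force is down to about 2.8 N, which matches the empty magazine (0.28 kg), so both rings are out. Now I'll bring it back to level by bracing its lower end against the cradle stop.

```bash
python3 -m pendant '0.01 -0.04 0 0 -1;0.0125 -0.055 0 -0.004 -1;0.013 -0.056 0 0 -1;0.013 -0.056 0 0 -1;0.013 -0.0558 0 0 -1;0 0 -0.02 0 -1;0 0 -0.03 0 -1;0 0 0 0 -1'; python3 -c "from h import *;cor();mag(('side',),x0=.4,x1=.68,y0=-.25,y1=-.03,t=.14)"
```

```text
time_s: 49.32
eef_pos: [0.5878, -0.133, 0.1535]
ee_rot: [-0.001, 0.994, 0.112, -0.002]
wrist_force: [-0.4, 0.6, -2.5]
gripper_width: 0.276
grasp_force: 60.0
low [ 42. -82.] umin [-29. -50.] umax [62. -2.] theta 66.0 76.4 F [-0.4  0.6 -2.5] T [0.01 0.09 0.06] [ 0.5878 -0.133   0.1535] 0.276
side 79 [ 626.1 -137.6   65.1   24.1   41.2] [ 0.6302 -0.134   0.1398]
side 68 [ 629.1 -137.5   63.7   21.6   40. ] [ 0.6312 -0.1346  0.156 ]
```

```bash
python3 -m pendant '0 0 -0.025 0 -1;0 0 -0.02 0 -1;0 0 0 0 -1' 40; python3 -m pendant '0.0127 0.0028 0 0 -1;0.0127 0.0028 0 0 -1;0 0 0 0 -1' 10; python3 -c "from h import *;cor()"
```

```text
time_s: 49.8
eef_pos: [0.5899, -0.1332, 0.1111]
ee_rot: [0.0, 0.994, 0.112, 0.001]
wrist_force: [-0.2, -0.3, -2.6]
gripper_width: 0.277
grasp_force: 40.0
time_s: 50.18
eef_pos: [0.6165, -0.1267, 0.1104]
ee_rot: [0.0, 0.994, 0.112, 0.001]
wrist_force: [0.3, -0.1, -2.6]
gripper_width: 0.282
grasp_force: 10.0
low [ -28. -106.] umin [ -64. -100.] umax [58. -2.] theta 81.8 50.4 F [ 0.3 -0.1 -2.6] T [ 0.04  0.08 -0.04] [ 0.6165 -0.1267  0.1104] 0.282
```

```bash
python3 -m pendant '0.0127 0.0028 -0.002 0 -1;0.0127 0.0028 0 0 -1;0.01 0.0022 0 0 -1;0 0 0 0 -1' 8; python3 -c "from h import *;cor()"
python3 - <<'E'
from h import *
im,d=viewer.get_image('side')
cv2.imwrite('pics/s10.png',cv2.resize(im[130:290,150:350,::-1],None,fx=4,fy=3.75,interpolation=cv2.INTER_CUBIC))
E
```

```text
time_s: 50.72
eef_pos: [0.6511, -0.1192, 0.1082]
ee_rot: [-0.0, 0.994, 0.112, 0.0]
wrist_force: [-0.6, 1.0, 3.2]
gripper_width: 0.279
grasp_force: 10.5
low [ -44. -104.] umin [-68. -97.] umax [45. -4.] theta 74.7 48.1 F [-0.6  1.   3.2] T [ 0.44  0.18 -0.04] [ 0.6511 -0.1192  0.1082] 0.279
```

View pics/s10.png

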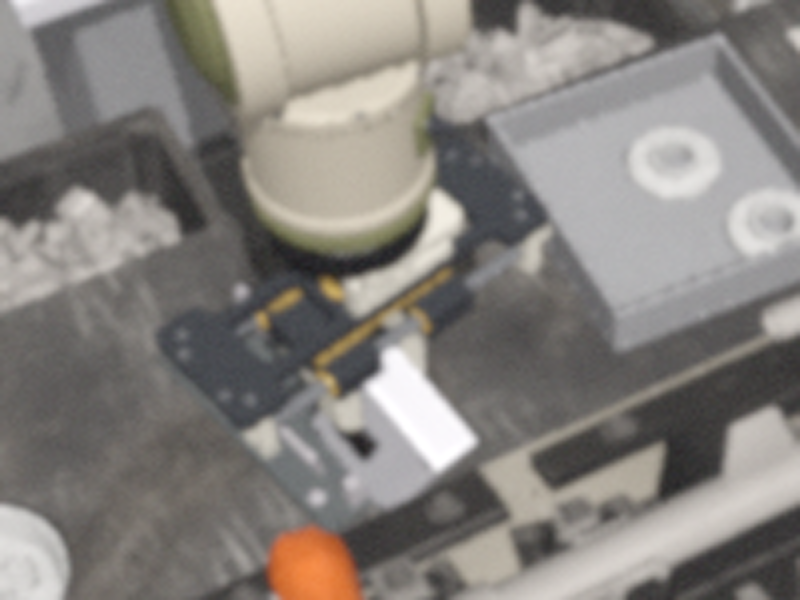

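The picture shows both rings in the tray at (675,160) and (770,220). The magazine is still held, with its closed end toward (475,440). I'll measure its slope from the bright top face.

```bash
cat >>h.py <<'E'
def slope():
    s=arm.observe(); e=s['eef_pos']; q=s['ee_rot']; R=Ro.from_quat(q[[1,2,3,0]]).as_matrix()
    im,d=viewer.get_image('side'); w=cloud(im,d,viewer.camera_info('side'))
    r=w-e; u=(r@R[:,0])*1000; v=(r@R[:,1])*1000; z=r[...,2]*1000
    m=(abs(v)<14)&(u>12)&(u<90)&(z>-45)&(z<75)&(im.min(-1)>225)
    a=np.polyfit(u[m],z[m],1); g=u[m].max()
    print(m.sum(),'slope',np.degrees(np.arctan(a[0])).round(1),'top at u=0:',a[1].round(1),'umax',u[m].max().round(1),z[m][u[m].argmax()].round(1),'F',s['wrist_force'].round(1),e.round(4),round(s['gripper_width'],3))
E
python3 -c "from h import *;slope()"
```

```text
343 slope -21.4 top at u=0: 73.9 umax 66.9 49.4 F [-0.3  2.1  2.5] [ 0.6507 -0.1193  0.1083] 0.278
```

```bash
sed -i 's/    a=np.polyfit(u\[m\],z\[m\],1); g=u\[m\].max()/    k,l,st,_=cv2.connectedComponentsWithStats((m\&(im.min(-1)>240)).astype(np.uint8)); m=l==1+st[1:,4].argmax(); a=np.polyfit(u[m],z[m],1); print([(int(b),np.median(z[m\&(u>b)\&(u<b+8)]).round(1)) for b in range(12,80,8) if (m\&(u>b)\&(u<b+8)).sum()>3])/' h.py; python3 -c "from h import *;slope()"
```

```text
[(12, np.float64(66.5)), (20, np.float64(63.7)), (28, np.float64(60.8)), (36, np.float64(58.3)), (44, np.float64(55.2)), (52, np.float64(51.7)), (60, np.float64(49.8))]
300 slope -20.5 top at u=0: 73.1 umax 67.1 50.5 F [0.  2.  2.9] [ 0.6506 -0.1194  0.1084] 0.278
```

The bright face is the closed end, so the tilt is still about 70°. The magazine has slid to its balance point in the grip, which let its mouth clear the stop. I'll back off, go lower and push again.

```bash
python3 -m pendant '0 0 0.015 0 -1;-0.02 -0.0045 0 0 -1;-0.02 -0.0045 0 0 -1;0 0 -0.015 0 -1;0 0 -0.012 0 -1;0 0 0 0 -1' 25; python3 -c "from h import *;slope()"; python3 -m pendant '0.0127 0.0028 0 0 -1;0.0127 0.0028 0 0 -1;0 0 0 0 -1' 11;python3 -c "from h import *;slope()"
```

```text
time_s: 51.68
eef_pos: [0.6098, -0.1283, 0.0946]
ee_rot: [-0.0, 0.994, 0.112, -0.001]
wrist_force: [0.2, -0.4, -2.4]
gripper_width: 0.275
grasp_force: 27.2
[(12, np.float64(67.0)), (20, np.float64(64.8)), (28, np.float64(61.6)), (36, np.float64(57.5)), (44, np.float64(54.8)), (52, np.float64(52.6)), (60, np.float64(49.2))]
304 slope -20.9 top at u=0: 73.3 umax 66.2 48.0 F [ 0.2 -0.4 -2.4] [ 0.6098 -0.1283  0.0946] 0.275
time_s: 52.1
eef_pos: [0.6375, -0.1224, 0.0963]
ee_rot: [0.0, 0.994, 0.112, 0.001]
wrist_force: [-1.1, -0.2, -2.7]
gripper_width: 0.28
grasp_force: 11.0
[(12, np.float64(63.6)), (20, np.float64(58.4)), (28, np.float64(52.2)), (36, np.float64(45.9)), (44, np.float64(39.8)), (52, np.float64(34.1)), (60, np.float64(29.3))]
317 slope -37.0 top at u=0: 76.1 umax 61.9 31.5 F [-1.1 -0.2 -2.7] [ 0.6375 -0.1224  0.0963] 0.28
```

```bash
python3 -m pendant '0.0115 0.0026 0 0 -1;0 0 0 0 -1' 10|grep -E "pos|wrist";python3 -c "from h import *;slope()"
```

```text
eef_pos: [0.648, -0.1201, 0.0961]
wrist_force: [0.3, -0.0, -2.8]
[(12, np.float64(61.0)), (20, np.float64(55.7)), (28, np.float64(48.8)), (36, np.float64(40.8)), (44, np.float64(33.7)), (52, np.float64(26.8))]
307 slope -41.8 top at u=0: 77.1 umax 61.0 24.8 F [ 0.3 -0.  -2.8] [ 0.648  -0.1201  0.0961] 0.275
```

```bash
python3 -m pendant '0.0105 0.0023 0.001 0 -1;0 0 -0.006 0 -1;0 0 0 0 -1' 10|grep -E "pos|wrist";python3 -c "from h import *;slope()"
```

```text
eef_pos: [0.6572, -0.1181, 0.0904]
wrist_force: [-0.9, 0.8, -2.4]
[(12, np.float64(60.7)), (20, np.float64(53.0)), (28, np.float64(43.8)), (36, np.float64(35.2)), (44, np.float64(24.7)), (52, np.float64(19.2))]
280 slope -48.8 top at u=0: 80.1 umax 55.3 21.3 F [-0.9  0.8 -2.4] [ 0.6572 -0.1181  0.0904] 0.279
```

```bash
python3 -m pendant '0 0 0 0 -1;0 0 0.03 0 -1;-0.035 -0.0079 0.005 0 -1;-0.055 -0.0124 0 0 -1;-0.042 -0.0091 0 0 -1;0 0 -0.015 0 -1;0 0 0 0 -1' 30|grep -E "time|pos|wrist|width"; python3 -c "from h import *;slope();cor()"
```

```text
time_s: 53.75
eef_pos: [0.5258, -0.1475, 0.1106]
wrist_force: [0.5, 0.8, -2.8]
gripper_width: 0.275
[(12, np.float64(62.0)), (20, np.float64(53.4)), (28, np.float64(44.2)), (36, np.float64(34.4)), (44, np.float64(24.9)), (52, np.float64(18.6))]
307 slope -49.0 top at u=0: 80.6 umax 57.8 17.5 F [ 0.5  0.8 -2.8] [ 0.5258 -0.1475  0.1106] 0.275
low [   5. -107.] umin [-74. -44.] umax [ 85. -81.] theta 51.7 17.8 F [ 0.6 -0.4 -3.4] T [ 0.05 -0.04 -0.01] [ 0.5265 -0.1473  0.1109] 0.281
```

Now lower the corner onto the base plate in the slot and roll it level.

```bash
python3 -m pendant '0 0 -0.01 0 -1;0 0 -0.004 0 -1;0.0151 0.0034 -0.008 0 -1;0.0136 0.0031 -0.0104 0 -1;0 0 0 0 -1' 12|grep -E "time|pos|wrist|width"; python3 -c "from h import *;slope()"
```

```text
time_s: 54.48
eef_pos: [0.556, -0.1403, 0.0777]
wrist_force: [0.8, 0.0, -3.3]
gripper_width: 0.279
[(12, np.float64(63.8)), (20, np.float64(56.7)), (28, np.float64(43.3)), (36, np.float64(30.8)), (44, np.float64(18.7)), (52, np.float64(10.9))]
251 slope -56.4 top at u=0: 91.2 umax 54.4 14.0 F [ 0.8  0.  -3.3] [ 0.556  -0.1403  0.0777] 0.279
```

```bash
python3 -m pendant '0.0073 0.0017 -0.0075 0 -1;0.0073 0.0017 -0.0075 0 -1;0 0 0 0 -1' 12|grep -E "time|pos|wrist|width"; python3 -c "from h import *;slope();mag(('side',),x0=.4,x1=.68,y0=-.25,y1=-.03,t=.09)"
```

```text
time_s: 54.9
eef_pos: [0.5688, -0.1375, 0.0629]
wrist_force: [-0.1, 0.1, -2.4]
gripper_width: 0.279
[(20, np.float64(61.1))]
15 slope -0.2 top at u=0: 61.2 umax 24.2 63.4 F [-0.1  0.1 -2.4] [ 0.5688 -0.1375  0.0629] 0.279
side 98 [ 593.5 -144.3   57.    24.1   60.7] [ 0.5978 -0.1377  0.0908]
side 91 [ 589.1 -146.8   55.4   18.2   59.2] [ 0.5914 -0.1418  0.1064]
```

```bash
cat >>h.py <<'E'
def prof(cam='side'):
    s=arm.observe(); e=s['eef_pos']; q=s['ee_rot']; R=Ro.from_quat(q[[1,2,3,0]]).as_matrix()
    im,d=viewer.get_image(cam); w=cloud(im,d,viewer.camera_info(cam))
    r=w-e; u=(r@R[:,0])*1000; v=(r@R[:,1])*1000; z=w[...,2]*1000
    for b in range(-110,100,8):
        m=(abs(v)<11)&(u>b)&(u<b+8)
        if m.sum()>2: print(b,m.sum(),z[m].min().round(),np.median(z[m]).round(1),z[m].max().round(),end=' | ')
    print(e.round(4),s['wrist_force'].round(1))
E
python3 -c "from h import *;prof();prof('top')"
```

```text
-102 4 1.0 295.2 590.0 | -86 3 598.0 600.1 601.0 | -78 21 592.0 600.3 604.0 | -70 58 5.0 598.4 606.0 | -62 117 10.0 595.8 607.0 | -54 188 6.0 591.8 607.0 | -46 200 4.0 582.2 601.0 | -38 204 5.0 569.2 587.0 | -30 184 5.0 556.6 575.0 | -22 196 7.0 543.7 560.0 | -14 190 6.0 530.1 547.0 | -6 190 5.0 516.1 532.0 | 2 203 6.0 500.5 519.0 | 10 267 5.0 483.5 505.0 | 18 319 7.0 227.9 490.0 | 26 308 3.0 267.8 461.0 | 34 731 6.0 341.2 457.0 | 42 254 2.0 417.6 445.0 | 50 30 6.0 9.9 436.0 | 66 21 21.0 33.7 36.0 | 74 85 -3.0 13.5 38.0 | 82 13 -3.0 0.5 4.0 | [ 0.5676 -0.1378  0.0631] [ 0.8 -0.8 -2.7]
-110 12 678.0 679.9 687.0 | -102 13 674.0 680.3 683.0 | -78 8 624.0 640.7 647.0 | -70 12 606.0 626.9 637.0 | -62 13 595.0 612.5 622.0 | -54 13 589.0 599.5 613.0 | -46 16 575.0 585.9 597.0 | -38 16 559.0 573.5 586.0 | -30 15 548.0 560.8 572.0 | -22 15 540.0 548.2 556.0 | -14 13 527.0 533.9 542.0 | -6 15 509.0 519.6 527.0 | 2 12 495.0 507.3 514.0 | 10 13 482.0 495.6 499.0 | 18 7 475.0 480.2 485.0 | 26 9 450.0 451.7 454.0 | 34 21 444.0 450.1 454.0 | 42 3 430.0 443.0 444.0 | [ 0.5676 -0.1379  0.0632] [ 0.7 -0.3 -2.6]
```

```bash
sed -i 's/m=(abs(v)<11)&(u>b)&(u<b+8)/m=(abs(v)<11)\&(u>b)\&(u<b+8)\&(z<135)\&(z>15)/' h.py; python3 -c "from h import *;prof()"
```

```text
-6 8 117.0 118.7 122.0 | 2 18 119.0 121.4 126.0 | 10 26 121.0 124.9 127.0 | 18 47 112.0 125.0 129.0 | 26 69 95.0 109.7 124.0 | 34 67 78.0 90.1 107.0 | 42 66 60.0 71.9 88.0 | 66 21 30.0 34.0 37.0 | 74 39 15.0 25.6 35.0 | [ 0.5677 -0.1379  0.0634] [-0.5  0.1 -3.5]
```

```bash
python3 -m pendant '0 0 -0.008 0 -1;0.004 0.0009 -0.009 0 -1;0.004 0.0009 -0.009 0 -1;0 0 0 0 -1' 12|grep -E "time|pos|wrist|width"; python3 -c "from h import *;prof()"
```

```text
time_s: 55.65
eef_pos: [0.5763, -0.1356, 0.0364]
wrist_force: [-0.2, 0.2, -2.5]
gripper_width: 0.274
-110 9 79.0 80.4 91.0 | -102 19 80.0 92.8 96.0 | -94 30 82.0 92.1 96.0 | -86 4 90.0 91.2 94.0 | -6 6 87.0 90.6 94.0 | 2 27 88.0 90.7 95.0 | 10 30 87.0 91.9 95.0 | 18 27 88.0 92.4 96.0 | 26 108 38.0 77.6 96.0 | 34 66 23.0 37.8 66.0 | 58 27 17.0 33.0 37.0 | 66 32 16.0 27.0 38.0 | [ 0.5763 -0.1356  0.0364] [-0.2  0.2 -2.5]
```

```bash
python3 -m pendant '0 0 0 0 0.3;0 0 0 0 0.3;0 0 0.05 0 0.4;0 0 0.06 0 0.4;0 0 0.05 0 0.4;0 0 0 0 0.4' 40|grep -E "time|pos|wrist|width"; python3 -c "from h import *;mag(('wrist','side'),x0=.4,x1=.7,y0=-.25,y1=-.03,t=.079);print(arm.observe()['ee_rot'])"
```

```text
time_s: 56.45
eef_pos: [0.5788, -0.1365, 0.2021]
wrist_force: [-0.7, 0.1, 0.2]
gripper_width: 0.7
wrist 2233 [ 695.7 -164.8  170.4    8.7   89.9] [ 0.6958 -0.1646  0.0825]
wrist 3088 [ 542.3 -142.2  141.5   26.8   12.9] [ 0.5515 -0.1401  0.079 ]
wrist 307 [ 554.5 -139.6   17.9   15.    13.1] [ 0.555  -0.1395  0.0913]
wrist 270 [ 491.  -154.    18.    15.7   12.4] [ 0.4916 -0.1537  0.0913]
side 529 [ 541.7 -144.7  143.1   27.6   12.1] [ 0.5519 -0.1438  0.0787]
side 127 [ 694.4 -124.8   87.2   10.8   90. ] [ 0.695  -0.1266  0.0828]
side 69 [ 694.5 -228.3   41.8    9.8   88.1] [ 0.6948 -0.2289  0.0825]
side 37 [ 554.9 -142.    15.7   14.8    7.3] [ 0.5544 -0.142   0.0921]
[1.58771976e-04 9.93750654e-01 1.11621527e-01 4.97598147e-04]
```

It's seated level in the slot but about 16 mm toward the robot. I'll grip it at the balance point and shift it along the slot.

```bash
python3 -m pendant '-0.0364 -0.007 -0.03 0 0.2;0 0 -0.055 0 0.2;0 0 -0.045 0 0.2;0 0 -0.018 0 0.2;0 0 0 0 0.2;0 0 0 0 -1;0 0 0 0 -1;0 0 0 0 -1;0 0 0 0 -1' 40|grep -E "time|pos|width|grasp"; python3 -m pendant '0 0 0.005 0 -1;0.008 0.0018 0 0 -1;0.0078 0.0018 0 0 -1;0 0 0 0 -1'|grep -E "time|pos|wrist"; python3 -c "from h import *;prof()"
```

```text
time_s: 57.68
eef_pos: [0.5407, -0.1432, 0.0504]
gripper_width: 0.274
grasp_force: 40.0
time_s: 58.18
eef_pos: [0.5571, -0.1389, 0.0545]
wrist_force: [-0.2, 0.2, -2.4]
-14 16 79.0 82.7 87.0 | -6 17 80.0 83.2 87.0 | 2 23 79.0 93.8 99.0 | 10 29 82.0 94.7 101.0 | 18 48 81.0 86.1 97.0 | 26 28 79.0 82.8 87.0 | 34 32 80.0 83.1 87.0 | 42 27 79.0 82.9 88.0 | 50 33 78.0 83.4 86.0 | 58 30 79.0 83.4 87.0 | 66 140 16.0 57.0 86.0 | 74 10 29.0 33.5 35.0 | 82 50 15.0 29.7 38.0 | [ 0.5571 -0.1389  0.0545] [-0.2  0.2 -2.4]
```

```bash
python3 -m pendant '0 0 -0.003 0 -1;0 0 -0.0015 0 -1;0 0 0 0 -1;0 0 0 0 0.3;0 0 0 0 0.3;0 0 0 0 0.3;0.005 0 0.05 0 0.4;0.01 0 0.06 0 0.4;0.015 0 0.04 0 0.4;0 0 0 0 0.4' 15|grep -E "time|pos|wrist|width"; python3 -c "from h import *;mag(('wrist','side'),x0=.4,x1=.66,y0=-.25,y1=-.03,t=.079)"
```

```text
time_s: 59.48
eef_pos: [0.5888, -0.1395, 0.2036]
wrist_force: [0.1, 0.0, -1.0]
gripper_width: 0.705
wrist 3138 [ 557.  -138.8  142.    26.6   13. ] [ 0.5659 -0.1365  0.079 ]
wrist 299 [ 570.2 -135.6   17.5   14.9   12.9] [ 0.5704 -0.1355  0.0914]
wrist 260 [ 506.1 -150.3   18.1   14.8   12.9] [ 0.5066 -0.1503  0.0913]
side 543 [ 557.2 -139.7  142.4   28.5   12.7] [ 0.5661 -0.1398  0.0788]
side 44 [ 570.2 -137.3   18.7   15.3   21.5] [ 0.5703 -0.1373  0.0917]
```

```bash
python3 -m pendant '0 0 0.05 0 0.4;-0.01 -0.05 0.02 0 0.4;-0.02 -0.055 0 0 0.4;-0.02 -0.055 0 0 0.4;0 0 0 0 0.4;0 0 0 0 0.4' |grep -E "time|pos"; python3 - <<'E'
from h import *
im,d=viewer.get_image('side'); w=cloud(im,d,viewer.camera_info('side'))
m=(abs(w[...,0]-.536)<.083)&(abs(w[...,1]-.139)<.078)&(w[...,2]>.011)&(w[...,2]<.035)
k,l,s,c=cv2.connectedComponentsWithStats(m.astype(np.uint8))
for i in range(1,k):
    if s[i,4]>40: print(s[i],np.round(np.hstack(rect(w[l==i])),1),np.median(w[l==i][:,2]).round(3))
a=np.load('pics/side0.npz')['im']; D=np.abs(a.astype(int)-im).max(-1)>60
for n,(x,y) in {'dish':(.596,-.345),'v':(.62,.28),'gauge':(.53,.27)}.items():
    q=(abs(w[...,0]-x)<.06)&(abs(w[...,1]-y)<.05)&(w[...,2]<.1); print(n,q.sum(),D[q].sum())
E
```

```text
time_s: 60.32
eef_pos: [0.5355, -0.2986, 0.2687]
[307 164  23  18 190] [510.7 158.6  57.3  55.   50.1] 0.013
[332 180  23  18 180] [582.7 184.6  57.5  46.9  89.2] 0.013
dish 2146 0
v 1151 0
gauge 1280 0
```

Both rings lie flat in the tray, the magazine is back in its seat, and the other things are unmoved. Handing in.

```bash
python3 -c "
from plant import order
print(order.close_job())"
```

```text
the job is handed in; nothing more can be done
None
```

The job is handed in at about 60 s: both rings lie in the tray, and the empty magazine stands back in its cradle, same way round and within about 1 mm of its old place, with the dish, V-block and gauge unmoved; on the way it slipped from the grip once and fell a few centimetres onto the table, and it tipped off its corner onto the table twice more.

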